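# Refit the washed grease filters in the extraction unit

### The job

Refit the washed grease filters lying on the table into the countertop extraction unit: first swing its wire bail right back, then hook each filter's thin tongue under the lip of a free bay (any bay) and lower the other end until the filter lies flat and fully home on the deck. Once all the filters present are in, swing the bail down across them until it rests in its catch. Do not knock over the two jars behind the unit.

Things in the scene. Friction and masses are not known exactly. Their poses are not given: they have to be found in the camera images.
- filter_a: grease filter A (all alike; one may be absent), 0.25 kg: flat aluminium panel, 150 (x) x 68 mm, origin at the centre of its underside, z up. 14 mm thick for x -55 to +75 mm; at the -x end a tongue 5 mm thick, 62 mm wide, level with the underside (x -75 to -55). Black upright grip block, 12 (x) x 46 (y) mm, on top at x -15, y 0 mm, z 14 to 44 mm. Starts flat on the table, grip up.
- filter_b: grease filter B (all alike; one may be absent), 0.25 kg: flat aluminium panel, 150 (x) x 68 mm, origin at the centre of its underside, z up. 14 mm thick for x -55 to +75 mm; at the -x end a tongue 5 mm thick, 62 mm wide, level with the underside (x -75 to -55). Black upright grip block, 12 (x) x 46 (y) mm, on top at x -15, y 0 mm, z 14 to 44 mm. Starts flat on the table, grip up.
- filter_c: grease filter C (all alike; one may be absent), 0.25 kg: flat aluminium panel, 150 (x) x 68 mm, origin at the centre of its underside, z up. 14 mm thick for x -55 to +75 mm; at the -x end a tongue 5 mm thick, 62 mm wide, level with the underside (x -75 to -55). Black upright grip block, 12 (x) x 46 (y) mm, on top at x -15, y 0 mm, z 14 to 44 mm. Starts flat on the table, grip up.
- filter_d: grease filter D (all alike; one may be absent), 0.25 kg: flat aluminium panel, 150 (x) x 68 mm, origin at the centre of its underside, z up. 14 mm thick for x -55 to +75 mm; at the -x end a tongue 5 mm thick, 62 mm wide, level with the underside (x -75 to -55). Black upright grip block, 12 (x) x 46 (y) mm, on top at x -15, y 0 mm, z 14 to 44 mm. Starts flat on the table, grip up.
- unit: grey extraction unit fixed on the table, 175 (x) x 326 mm, origin under its centre, x from lip side (near the robot) to bail side. Deck 45 mm above the table, with four bays along y, 155 (x) x 76 mm; 4 mm dividers 10 mm high, side and far walls 14 mm above the deck. Along the near end of all bays a lip overhangs 12 mm from the near wall, its underside 13 mm, its top 16 mm above the deck.
- bay0 (a point): centre of the bay at the unit's -y end, on the deck; axes as the unit's. Near wall's inner face at x -77.5 mm, far wall's at +77.5 mm. A filter that is home has its origin here (play 2.5 mm in x, 4 mm in y) and its tongue (filter -x) under the lip.
- bay1 (a point): the same for the next bay, 80 mm further to the unit's +y
- bay2 (a point): the same for the next bay, 160 mm from bay0
- bay3 (a point): the same for the bay at the unit's +y end, 240 mm from bay0
- bail (a joint): angle of the wire bail (rad): 0 = down in its catch, its wire 1.5 mm above the far part of seated filters; 1.7 = right back at its stop. Starts near 0, barring the bays. Hinge axis: the unit's y through bail_hinge; opening swings the bar up and away from the robot. Stiff (about 0.1 N m): stays where it is left.
- bail_hinge (a point): middle of the bail's hinge line, fixed on the unit at unit x +87.5 mm, y 0, 64.5 mm above the table
- bail_grip (a point): centre of the bail's raised middle bar: round, 10 mm thick, 64 mm long along the unit's y, pinched from above. Bail at 0: 34 mm nearer the robot than the hinge line (unit -x) and 22 mm above it; it moves on a 40.5 mm arc and the point turns with it. Rest of the bail: 8 mm wire, 22 mm lower (bail down) on both sides, and arms outside the unit's ends.
- jar_tall: clear storage jar with green cap, 68 mm across, 130 mm tall, standing; origin under its centre
- jar_small: small glass jar with steel cap, 56 mm across, 85 mm tall, standing; origin under its centre
There are look-alikes about, which are no part of the job. Leave any red or turquoise look-alike of the filter_b alone.

How it is judged:
On the way, in this order (a step that is already met when the one before it is completed fails the run):
1. the bail is swung right back (value of joint bail above 1.4 rad), for 0.2 s.
2. every filter present lies home in a bay, tongue under the lip (((x of filter_a in the frame of bay0 between -0.005 and 0.005 m and y of filter_a in the frame of bay0 between -0.008 and 0.008 m and z of filter_a in the frame of bay0 between -0.003 and 0.003 m) or (x of filter_a in the frame of bay1 between -0.005 and 0.005 m and y of filter_a in the frame of bay1 between -0.008 and 0.008 m and z of filter_a in the frame of bay1 between -0.003 and 0.003 m) or (x of filter_a in the frame of bay2 between -0.005 and 0.005 m and y of filter_a in the frame of bay2 between -0.008 and 0.008 m and z of filter_a in the frame of bay2 between -0.003 and 0.003 m) or (x of filter_a in the frame of bay3 between -0.005 and 0.005 m and y of filter_a in the frame of bay3 between -0.008 and 0.008 m and z of filter_a in the frame of bay3 between -0.003 and 0.003 m)) and angle between each of filter_a, filter_b, filter_c, filter_d's own z axis and vertical below 0.04 rad and ((x of filter_b in the frame of bay0 between -0.005 and 0.005 m and y of filter_b in the frame of bay0 between -0.008 and 0.008 m and z of filter_b in the frame of bay0 between -0.003 and 0.003 m) or (x of filter_b in the frame of bay1 between -0.005 and 0.005 m and y of filter_b in the frame of bay1 between -0.008 and 0.008 m and z of filter_b in the frame of bay1 between -0.003 and 0.003 m) or (x of filter_b in the frame of bay2 between -0.005 and 0.005 m and y of filter_b in the frame of bay2 between -0.008 and 0.008 m and z of filter_b in the frame of bay2 between -0.003 and 0.003 m) or (x of filter_b in the frame of bay3 between -0.005 and 0.005 m and y of filter_b in the frame of bay3 between -0.008 and 0.008 m and z of filter_b in the frame of bay3 between -0.003 and 0.003 m)) and ((x of filter_c in the frame of bay0 between -0.005 and 0.005 m and y of filter_c in the frame of bay0 between -0.008 and 0.008 m and z of filter_c in the frame of bay0 between -0.003 and 0.003 m) or (x of filter_c in the frame of bay1 between -0.005 and 0.005 m and y of filter_c in the frame of bay1 between -0.008 and 0.008 m and z of filter_c in the frame of bay1 between -0.003 and 0.003 m) or (x of filter_c in the frame of bay2 between -0.005 and 0.005 m and y of filter_c in the frame of bay2 between -0.008 and 0.008 m and z of filter_c in the frame of bay2 between -0.003 and 0.003 m) or (x of filter_c in the frame of bay3 between -0.005 and 0.005 m and y of filter_c in the frame of bay3 between -0.008 and 0.008 m and z of filter_c in the frame of bay3 between -0.003 and 0.003 m)) and ((x of filter_d in the frame of bay0 between -0.005 and 0.005 m and y of filter_d in the frame of bay0 between -0.008 and 0.008 m and z of filter_d in the frame of bay0 between -0.003 and 0.003 m) or (x of filter_d in the frame of bay1 between -0.005 and 0.005 m and y of filter_d in the frame of bay1 between -0.008 and 0.008 m and z of filter_d in the frame of bay1 between -0.003 and 0.003 m) or (x of filter_d in the frame of bay2 between -0.005 and 0.005 m and y of filter_d in the frame of bay2 between -0.008 and 0.008 m and z of filter_d in the frame of bay2 between -0.003 and 0.003 m) or (x of filter_d in the frame of bay3 between -0.005 and 0.005 m and y of filter_d in the frame of bay3 between -0.008 and 0.008 m and z of filter_d in the frame of bay3 between -0.003 and 0.003 m))), for 0.3 s.
3. the bail is swung down into its catch (value of joint bail below 0.08 rad), for 0.2 s.
At the end, for the whole second after the job is handed in: Every filter present lies flat in a bay: origin within 5 mm (unit x), 8 mm (unit y) and 3 mm (height) of the bay's centre point, tilted less than 0.04 rad, at rest; the bail is down in its catch (below 0.08 rad) (all of step 2 and value of joint bail below 0.08 rad and linear speed of each of filter_a, filter_b, filter_c, filter_d below 0.02 m/s); the robot touches nothing.
It fails at once if a jar is knocked over (angle between any of jar_tall, jar_small's own z axis and vertical above 0.6 rad).
Of filter_a, filter_b, filter_c, filter_d only 3 to 4 are there at a start; the rules pass over those that are not, and their reading is None.
At some moment in a run one of filter_a, filter_b, filter_c, filter_d may be knocked a few centimetres aside while the robot is not near it.
Once in a run the grip may slacken for a moment while it holds something.
It also fails if it takes over 210 s, if anything falls off the work surface, if the arm or the gripper's body presses on something with over 40 N, if the wrist force passes 120 N, or if a joint passes its speed limit or range.

### The arm

A 6-joint arm with a two-finger parallel gripper is mounted at the origin on the work surface. World frame = base frame: x ahead of the robot, y to its left, z up, the work surface at z = 0. Lengths are in m, angles in rad, forces in N, time in s.
With the tool pointing down it reaches from about 0.225 to 0.875 m from the base axis. Payload 3.4 kg.
Tool frame: the origin (TCP) lies between the finger pads; the fingertips stand 25 mm ahead of it and the grasp point (between the pads) lies 6 mm ahead of it; z points along the fingers, y is the line along which they close (so a half turn about z gives the same grasp; the last joint's range is limited). The gripper opens to 85 mm and grips with 20 to 120 N. Pads are 22 mm wide; open, the fingers measure 114 mm over their backs; the gripper's body (76 mm by 85 mm) begins 54 mm behind the grasp point. The pads swing forward as they close: fully open they stand 13 mm farther back than shut.
Start: joints at [1.011, 0.276, 1.505, -0, 1.361, -0.121], TCP at [0.244, 0.521, 0.256] pointing down, gripper open.
Joint ranges: [-2.89, 2.89], [-0.75, 2.08], [0.22, 2.7], [-1.18, 4.32], [0.11, 2.71], [-2.7, 2.7]. Speed limits (rad/s): [2.57, 2.57, 3.14, 3.14, 3.14, 3.14].

### API

Orientations are given as a unit quaternion [x, y, z, w].
In Python, from cell import r gives the robot as it stands.
- The arm moves only by the tool drive_tool, never from a script. Its arguments are lists of equal length, an entry for each row: "delta_pos": the shift along the tool's x, y, z scaled (see below), a list of three; "yaw": the turn about the tool's z scaled (see below); "hand": the finger opening in mm, from 0 to 85.4. In form: {"delta_pos": [[x, y, z], ...], "yaw": [yaw, ...], "hand": [hand, ...]}. A call has 1 to 5 rows; each row is the pose to reach, as a shift and turn from the pose commanded when the call began, along the tool's axes at that moment; what a row does not reach only later rows make up. The controller multiplies each number of a shift by 30 cm and each number of a turn by 60 degrees. A row lasts 1/8 s, in which the tool goes at most 62.5 mm and 10.7 degrees, less where a joint would pass 70% of its speed; a pose out of reach is approached as far as the arm can. A call with a number of a shift or a turn outside -1 to 1 is refused whole. A call with a gripper value outside its range is refused whole. The fingers move at their own pace and stop on an object; "grip_force" is the grip in N (left out, the last holds). Time passes only in rows, so rows that repeat a pose let the fingers close. It gives the time, the measured TCP pose, the force, the opening and the grip force at its end, in the units of the state.
- r.sense(): the state, without advancing time (a new reading comes with each control period).
- r.get_image(name): name is "scene" or "top"; returns the picture (420x560x3 uint8, blue, green, red); there is no depth.
- r.camera_model(name): a dict with "fx", "fy", "cx", "cy" (pixels), "world_from_camera" (4x4, takes a point from camera to world coordinates). Camera axes: x right, y up, looking along -z (the intrinsics and any distortion apply to the point x, -y, -z); pixel columns grow to the right and rows downward; lengths in m; the calibration is good to about 2 mm. A picture is of the moment at which its call begins. camera_model takes no time and is no camera call.
- r.sign_off(): hands the job in; it is judged then, once.
Trained networks look in the newest picture that a camera, given by its name, has taken for a name from the list of things; names that differ only in an ending like _2 or _b are one class to them, and where a whole thing is asked for, a point or a joint stands for the part that bears it (a point fixed in the world has none). Each returns a list of dicts, best first, with "confidence" (0 to 1); they miss things now and then, are a little off and sometimes report something else, mostly with a low value. They report only what shows in the picture. A call takes as long as a camera call. They do not tell look-alikes from the thing itself.
- r.find_in(camera, name): "bbox" ([left, top, right, bottom] in pixels, round what is visible of it).
The state is a dict: "time": time; "joint_pos": joint angles; "joint_vel": joint speeds; "joint_efforts": joint torques, N m; "tool_pos": TCP position; "tool_rot": TCP orientation; "contact_force": force on the tool from outside, world axes, zero at the start; "torque": the same for the moment, N m; "grip_width": finger opening in m; "finger_force": force on a finger pad.
Only numpy, scipy, OpenCV 4.12 (cv2) and the standard library are available. Lean on these libraries where they do the work, as an engineer would, in place of code of your own. Each camera call takes 0.05 s, during which the arm holds its last target. There are 200 camera calls.

## Working session

There is one attempt and no reset: what is moved stays moved. The work goes in short steps, Python scripts to look and compute and a tool call to move; the robot and the scene stay as the last step left them, time stands still between calls to the robot, and variables do not carry over. Pictures are saved under pics/ and viewed, at most 14 in all, crops included, and the job is handed in when it is done.

Besides the shell and the picture viewer there is one more tool, called by a JSON object that holds its "op" and its "data". drive_tool: Moves the arm, as the interface text tells. Its arguments: {"type":"object","properties":{"delta_pos":{"type":"array","items":{"type":"array","items":{"type":"number"}}},"yaw":{"type":"array","items":{"type":"number"}},"hand":{"type":"array","items":{"type":"number"}},"grip_force":{"type":"number"}},"required":["delta_pos","yaw","hand"]}

```bash
mkdir -p pics; ls
python3 - <<'E'
from cell import r
import cv2,numpy as np
for n in("scene","top"):
    cv2.imwrite(f"pics/{n}0.png",r.get_image(n))
    m=r.camera_model(n);print(n,{k:(np.round(v,4).tolist() if k=="world_from_camera" else v) for k,v in m.items()})
print(r.sense())
for k in("filter_a","unit","bail_grip","jar_tall","jar_small"):
    for n in("scene","top"):
        print(k,n,[(np.round(d["bbox"]).tolist(),round(d["confidence"],2)) for d in r.find_in(n,k)])
E
```

```text
pics
scene {'fx': 442.2535250624481, 'fy': 442.2535250624481, 'cx': 280.98459741659445, 'cy': 213.39321084116193, 'world_from_camera': [[-0.1538, -0.8254, 0.5431, 1.1352], [0.9881, -0.1289, 0.0839, 0.0952], [0.0008, 0.5496, 0.8354, 1.0518], [0.0, 0.0, 0.0, 1.0]]}
top {'fx': 380.39524234508605, 'fy': 380.39524234508605, 'cx': 275.8071694937542, 'cy': 212.65318608819766, 'world_from_camera': [[0.022, 0.9952, -0.0952, 0.4048], [-0.9997, 0.0233, 0.0123, 0.012], [0.0145, 0.0949, 0.9954, 1.0609], [0.0, 0.0, 0.0, 1.0]]}
{'time': 0.1, 'joint_pos': array([ 1.01099184e+00,  2.76556129e-01,  1.50599102e+00, -1.93977693e-05,
        1.36073973e+00, -1.20970439e-01]), 'joint_vel': array([-0.00164797, -0.00023214, -0.00250311, -0.00100478, -0.0009048 ,
       -0.00143504]), 'joint_efforts': array([ 1.15086619e-03, -4.17703056e+01, -2.46406245e+01, -1.92524853e-04,
        5.76245890e-03,  4.79124111e-06]), 'tool_pos': array([0.2440721 , 0.52014981, 0.25551848]), 'tool_rot': array([ 2.17658604e-01,  9.76024597e-01, -8.01675796e-04, -2.73870593e-04]), 'contact_force': array([ 0.50852754, -0.27047267
[... 258 characters left out ...]
, ([157.0, 165.0, 198.0, 209.0], 0.78), ([141.0, 217.0, 188.0, 268.0], 0.72)]
filter_a top [([356.0, 306.0, 414.0, 350.0], 0.98), ([158.0, 152.0, 190.0, 205.0], 0.92), ([368.0, 153.0, 403.0, 212.0], 0.82), ([301.0, 253.0, 345.0, 314.0], 0.73), ([374.0, 222.0, 412.0, 283.0], 0.62)]
unit scene [([211.0, 199.0, 349.0, 278.0], 0.65)]
unit top [([204.0, 162.0, 338.0, 232.0], 0.73)]
bail_grip scene [([210.0, 237.0, 351.0, 263.0], 0.7)]
bail_grip top [([206.0, 162.0, 339.0, 179.0], 0.82)]
jar_tall scene [([284.0, 301.0, 316.0, 347.0], 0.89)]
jar_tall top [([235.0, 88.0, 261.0, 127.0], 0.74)]
jar_small scene [([186.0, 297.0, 208.0, 332.0], 0.6), ([209.0, 241.0, 351.0, 265.0], 0.32)]
jar_small top []
```

Run:
```python
import cv2
for n,(x0,y0,x1,y1) in{"scene":(120,100,430,360),"top":(130,70,430,360)}.items():
    im=cv2.imread(f"pics/{n}0.png")[y0:y1,x0:x1]
    s=min(800/(x1-x0),600/(y1-y0));cv2.imwrite(f"pics/{n}0c.png",cv2.resize(im,None,fx=s,fy=s,interpolation=cv2.INTER_CUBIC));print(n,s)
```

```text
scene 2.3076923076923075
top 2.0689655172413794
```

View pics/top0c.png

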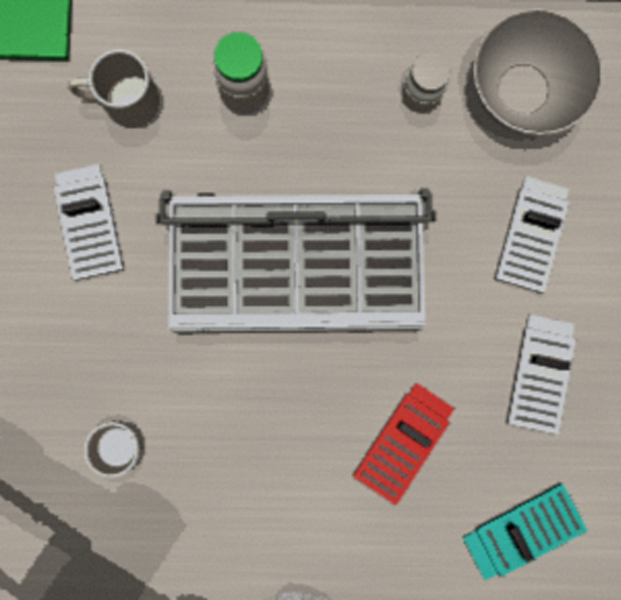

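View pics/scene0c.png

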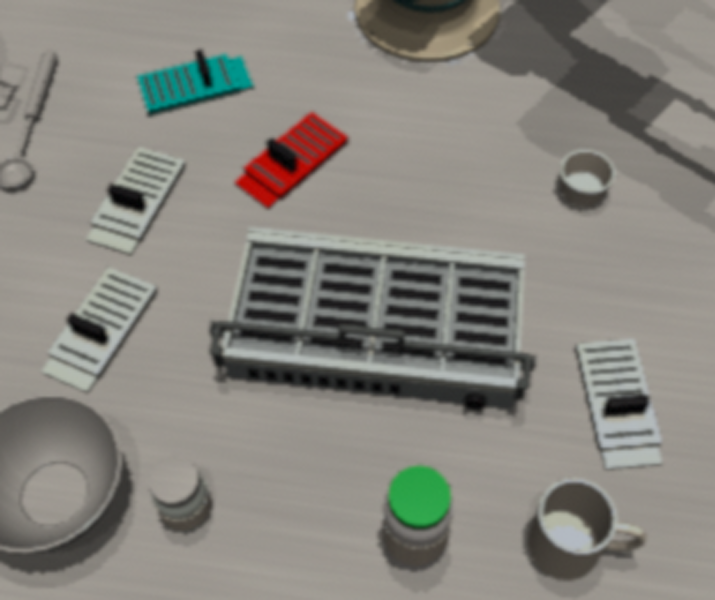

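Three white filters lie with their tongues pointing away from the robot, plus one red and one turquoise decoy, and all four bays are empty. In the top image the unit spans about px (210–335, 162–232). Next I'll measure with rectified views.

```bash
cat > h.py <<'E'
from cell import r
import numpy as np, cv2
def P(n):
    m=r.camera_model(n);T=np.linalg.inv(m["world_from_camera"])
    K=np.array([[m["fx"],0,m["cx"]],[0,m["fy"],m["cy"]],[0,0,1]])
    return K@np.diag([1,-1,-1])@T[:3]
def proj(n,X):
    q=np.c_[np.atleast_2d(X),np.ones(len(np.atleast_2d(X)))]@P(n).T
    return q[:,:2]/q[:,2:]
def pix2w(n,uv,z):
    p=P(n);H=np.c_[p[:,0],p[:,1],p[:,2]*z+p[:,3]]
    q=np.c_[np.atleast_2d(uv),np.ones(len(np.atleast_2d(uv)))]@np.linalg.inv(H).T
    return q[:,:2]/q[:,2:]
def ortho(n,im,z,x0,x1,y0,y1,s):
    """top-down picture of plane z; s px per m; up=+x, left=+y"""
    p=P(n);H=np.c_[p[:,0],p[:,1],p[:,2]*z+p[:,3]]
    A=np.array([[0,-1/s,x1],[-1/s,0,y1],[0,0,1]])  # px->world
    return cv2.warpPerspective(im,H@A,(int((y1-y0)*s),int((x1-x0)*s)),flags=cv2.INTER_CUBIC|cv2.WARP_INVERSE_MAP)
def filters(im=None,n="top"):
    im=r.get_image(n) if im is None else im
    o=ortho(n,im,.014,.15,.75,-.45,.45,1000)
    hsv=cv2.cvtColor(o,cv2.COLOR_BGR2HSV)
    return o,hsv
E
python3 - <<'E'
from h import *
a=cv2.imread("pics/top0.png");b=cv2.imread("pics/scene0.png")
o,h=filters(a)
m=((h[...,2]>185)&(h[...,1]<25)).astype(np.uint8)*255
m=cv2.morphologyEx(m,cv2.MORPH_CLOSE,np.ones((15,15)))
for c in cv2.findContours(m,0,2)[0]:
    (x,y),wh,an=cv2.minAreaRect(c)
    if cv2.contourArea(c)>3000: print("white",round(.75-y/1000,4),round(.45-x/1000,4),np.round(wh),round(an,1))
for n,i in(("top",a),("scene",b)):
  g=ortho(n,i,.044,.15,.75,-.45,.45,1000)
  m=(g.max(2)<60).astype(np.uint8)*255
  for c in cv2.findContours(m,0,2)[0]:
    (x,y),wh,an=cv2.minAreaRect(c)
    if 250<cv2.contourArea(c)<3000: print("black",n,round(.75-y/1000,4),round(.45-x/1000,4),np.round(wh),round(an,1))
u=[ortho(n,i,.060,.33,.61,-.21,.25,1700) for n,i in(("top",a),("scene",b))]
for v,n in zip(u,"ts"):
    for k in range(5): cv2.putText(v,f"{.6-.05*k:.2f}",(0,int((.01+.05*k)*1700)),0,.4,(0,0,255)); cv2.line(v,(0,int((.01+.05*k)*1700)),(12,int((.01+.05*k)*1700)),(0,0,255))
    for k in range(9): cv2.line(v,(int((.05+.05*k)*1700),0),(int((.05+.05*k)*1700),10),(0,0,255))
    cv2.imwrite(f"pics/u{n}.png",v)
E
```

```text
white 0.4086 -0.3244 [ 66. 147.] 11.3
white 0.5298 0.0078 [134. 343.] 87.2
white 0.597 -0.3138 [ 66. 146.] 15.4
white 0.5992 0.2918 [146.  67.] 76.4
black top 0.1959 -0.2814 [52. 13.] 61.9
black top 0.4228 -0.3224 [49. 10.] 11.8
black top 0.5901 0.1304 [11. 61.] 86.6
black top 0.5959 0.05 [14. 58.] 84.3
black top 0.5977 -0.0705 [141.  16.] 1.5
black top 0.6088 -0.3128 [47. 16.] 15.9
black top 0.611 0.2906 [15. 48.] 75.6
black top 0.725 -0.44 [50. 18.] 90.0
black scene 0.2054 -0.2798 [65. 11.] 63.4
black scene 0.3356 -0.1445 [56. 24.] 34.7
black scene 0.4321 -0.3203 [53. 25.] 10.3
black scene 0.4896 0.1275 [11. 55.] 88.0
black scene 0.4919 0.0475 [11. 55.] 88.2
black scene 0.4944 -0.0325 [11. 55.] 86.8
black scene 0.4975 -0.1125 [11. 55.] 90.0
black scene 0.5132 0.1285 [11. 55.] 87.8
black scene 0.5165 0.0485 [11. 55.] 90.0
black scene 0.5184 -0.0315 [11. 55.] 87.9
black scene 0.5217 -0.112 [11. 56.] 88.7
black scene 0.5372 0.1295 [11. 55.] 88.6
black scene 0.5404 0.0495 [11. 55.] 87.7
black scene 0.5427 -0.0305 [11. 55.] 88.0
black scene 0.5453 -0.111 [11. 56.] 86.6
black scene 0.5614 0.1305 [11. 55.] 87.9
black scene 0.5642 0.0501 [11. 56.] 86.7
black scene 0.567 -0.0295 [10. 57.] 90.0
black scene 0.5693 -0.1105 [11. 55.] 88.0
black scene 0.5871 0.131 [13. 60.] 87.8
black scene 0.585 0.0515 [24. 59.] 90.0
black scene 0.5872 -0.0296 [60. 25.] 2.5
black scene 0.5948 -0.1089 [13. 64.] 88.7
black scene 0.6191 -0.3112 [54. 18.] 15.9
black scene 0.6206 0.2932 [20. 49.] 74.6
```

View pics/ut.png

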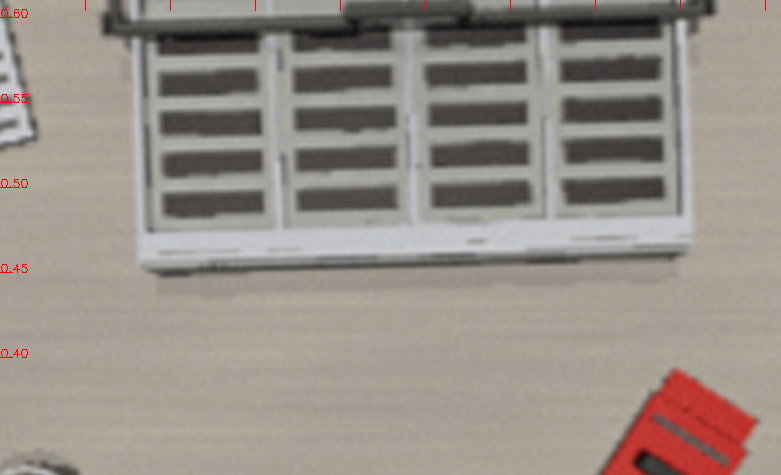

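View pics/us.png

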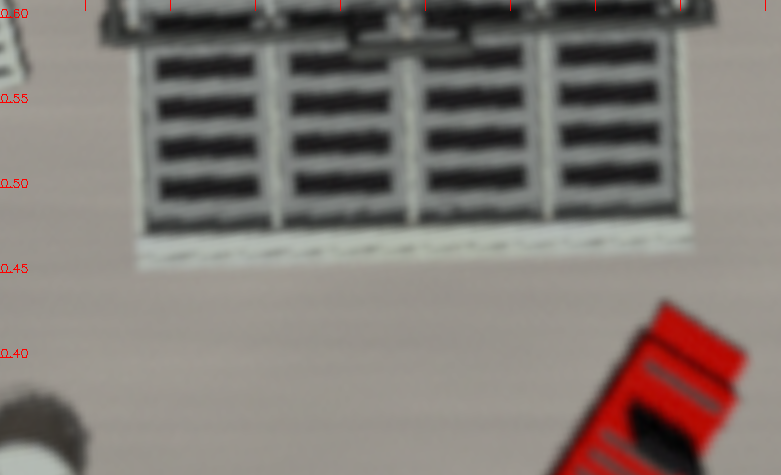

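Both views show the near lip edge running from about (137, 265) to (692, 247), so the unit's yaw is about +0.034 rad. I'll refine the edge positions with averaged profiles.

```bash
cat >> h.py <<'E'
def rot_ortho(n,im,z,c,th,hx,hy,s=2000):
    """picture aligned with a frame at c, yaw th; up=+x, left=+y, +-hx,+-hy"""
    p=P(n);H=np.c_[p[:,0],p[:,1],p[:,2]*z+p[:,3]]
    R=np.array([[np.cos(th),-np.sin(th),c[0]],[np.sin(th),np.cos(th),c[1]],[0,0,1]])
    A=np.array([[0,-1/s,hx],[-1/s,0,hy],[0,0,1]])
    return cv2.warpPerspective(im,H@R@A,(int(2*hy*s),int(2*hx*s)),flags=cv2.INTER_CUBIC|cv2.WARP_INVERSE_MAP)
E
python3 - <<'E'
from h import *
from scipy.signal import find_peaks
c=(.545,.0075);th=.034
for n in("top","scene"):
    im=cv2.cvtColor(cv2.imread(f"pics/{n}0.png"),cv2.COLOR_BGR2GRAY).astype(np.float32)
    g=rot_ortho(n,im,.061,c,th,.12,.19)
    for nm,sl in(("L",slice(120,300)),("R",slice(460,640))):
        p=cv2.GaussianBlur(g[:,sl].mean(1)[None],(0,0),2)[0];d=np.diff(p)
        k=find_peaks(abs(d),prominence=.8)[0]
        print(n,"x",nm,[(round(120-i/2-.25,1),round(float(d[i]),1)) for i in k if i>300])
    g=rot_ortho(n,im,.059,c,th,.12,.19)
    for nm,sl in(("near",slice(290,390)),):
        p=cv2.GaussianBlur(g[sl].mean(0)[None],(0,0),2)[0];d=np.diff(p)
        k=find_peaks(abs(d),prominence=2)[0]
        print(n,"y",nm,[(round(190-i/2-.25,1),round(float(d[i]),1)) for i in k])
    g=rot_ortho(n,im,.0865,c,th,.12,.06)
    cv2.imwrite(f"pics/bar_{n}.png",g)
    p=cv2.GaussianBlur(g[:,70:170].mean(1)[None],(0,0),2)[0]
    print("bar prof",[(round(120-i/2,1),int(p[i])) for i in range(50,240,5)])
E
```

```text
top x L [(np.float64(-33.2), 7.4), (np.float64(-43.8), -8.1), (np.float64(-57.2), 7.9), (np.float64(-67.2), 4.2), (np.float64(-77.2), -1.2), (np.float64(-83.2), -8.3), (np.float64(-87.8), -8.7), (np.float64(-91.8), 9.9), (np.float64(-104.8), 1.7)]
top x R [(np.float64(-34.2), 8.2), (np.float64(-43.2), -8.0), (np.float64(-58.2), 8.5), (np.float64(-63.2), -1.1), (np.float64(-66.8), 5.0), (np.float64(-76.8), -1.9), (np.float64(-79.8), 1.2), (np.float64(-87.2), -9.5), (np.float64(-92.8), 8.6), (np.float64(-105.2), 1.5)]
top y near [(np.float64(164.8), 3.1), (np.float64(159.2), -6.9), (np.float64(154.8), 5.5), (np.float64(148.8), -4.5), (np.float64(89.2), 4.5), (np.float64(78.8), -5.5), (np.float64(70.2), -4.0), (np.float64(10.8), 3.7), (np.float64(2.8), 2.8), (np.float64(-1.2), -2.3), (np.float64(-9.2), -4.3), (np.float64(-67.8), 4.2), (np.float64(-73.8), -2.5), (np.float64(-77.2), 4.6), (np.float64(-87.8), -4.1), (np.float64(-146.8), 5.2), (np.float64(-153.8), -5.8), (np.float64(-157.2), 8.1), (np.float64(-162.8), -3.3)]
bar prof [(95.0, 164), (92.5, 164), (90.0, 162), (87.5, 159), (85.
[... 965 characters left out ...]
.float64(-75.2), 3.1), (np.float64(-81.8), -2.9), (np.float64(-144.8), 2.3), (np.float64(-156.2), 5.8)]
bar prof [(95.0, 178), (92.5, 179), (90.0, 164), (87.5, 140), (85.0, 124), (82.5, 115), (80.0, 103), (77.5, 86), (75.0, 68), (72.5, 55), (70.0, 57), (67.5, 63), (65.0, 70), (62.5, 85), (60.0, 99), (57.5, 90), (55.0, 69), (52.5, 65), (50.0, 72), (47.5, 73), (45.0, 71), (42.5, 74), (40.0, 89), (37.5, 112), (35.0, 128), (32.5, 131), (30.0, 119), (27.5, 97), (25.0, 80), (22.5, 73), (20.0, 74), (17.5, 85), (15.0, 107), (12.5, 126), (10.0, 132), (7.5, 123), (5.0, 103), (2.5, 84)][ WARN:0@1.063] global loadsave.cpp:1063 imwrite_ Unsupported depth image for selected encoder is fallbacked to CV_8U.
```

```bash
cat >> h.py <<'E'
UC=np.array([.544,.0087]);UT=.034
def U(x,y): c,s=np.cos(UT),np.sin(UT);return UC+np.array([c*x-s*y,s*x+c*y])
def pose():
    s=r.sense();q=s["tool_rot"];from scipy.spatial.transform import Rotation as Ro
    M=Ro.from_quat(q).as_matrix();return s["tool_pos"],M
def show():
    s=r.sense();p,M=pose();print("t",s["time"],"p",np.round(p,4),"psi",round(np.degrees(np.arctan2(M[1,0],M[0,0])),1),"w",round(s["grip_width"]*1e3,1),"ff",round(s["finger_force"],1),"F",np.round(s["contact_force"],1),"q6",round(s["joint_pos"][5],2))
def plan(T,base=None):
    """T: rows (x,y,z,psi_deg); psi unwrapped"""
    p,M=pose() if base is None else base
    ps=np.degrees(np.arctan2(M[1,0],M[0,0]))
    for t in T:
        d=M.T@(np.array(t[:3])-p)/.3
        dy=t[3]-ps
        if len(t)==4: dy=(dy+180)%360-180
        print(np.round(d,4).tolist(),"yaw",round(-dy/60,4))
E
python3 - <<'E'
from h import *
show()
g=U(.0535,0);print(g)
plan([(*g,.16,92),(*g,.0935,92)])
E
```

```text
t 0.6 p [0.2443 0.5206 0.2563] psi 154.9 w 85.4 ff 0.0 F [-0.6 -0.1  0.6] q6 -0.12
[0.59746908 0.01051865]
[-1.788, -1.039, 0.321] yaw 1.0477
[-1.788, -1.039, 0.5427] yaw 1.0477
```

{"op": "drive_tool", "data": {"delta_pos": [[-0.9,-0.52,0.0],[-0.9,-0.52,0.0],[-0.9,-0.52,0.0],[-0.9,-0.52,0.0],[-0.9,-0.52,0.0]], "yaw": [0.5,0.5,0.5,0.5,0.5], "hand": [34,34,34,34,34], "grip_force": 25}}

```text
time: 1.23
tool_pos: [0.4234, 0.263, 0.2566]
tool_rot: [0.463, 0.886, 0.0, 0.0]
contact_force: [1.1, -0.5, -0.9]
grip_width: 0.0338
finger_force: 0.0
```

Run:
```python
from h import *
show()
g=U(.0535,0)
plan([(*g,.16,92),(*g,.0935,92)])
```

```text
t 1.225 p [0.4234 0.263  0.2566] psi 124.9 w 33.8 ff 0.0 F [ 1.1 -0.5 -0.9] q6 -0.19
[-1.0221, -0.0055, 0.3221] yaw 0.5478
[-1.0221, -0.0058, 0.5438] yaw 0.5478
```

{"op": "drive_tool", "data": {"delta_pos": [[-1.0,-0.005,0.32],[-1.0,-0.005,0.32],[-1.0,-0.005,0.32],[-1.0,-0.005,0.32],[-1.0,-0.005,0.32]], "yaw": [0.548,0.548,0.548,0.548,0.548], "hand": [34,34,34,34,34]}}

```text
time: 1.85
tool_pos: [0.5925, 0.0178, 0.1607]
tool_rot: [0.695, 0.719, 0.0, 0.0]
contact_force: [0.2, 0.1, 0.2]
grip_width: 0.0346
finger_force: 0.0
```

Run:
```python
from h import *
show()
g=U(.0535,0)
plan([(*g,.16,92),(*g,.0935,92)])
```

```text
t 1.85 p [0.5925 0.0178 0.1607] psi 92.0 w 34.6 ff 0.0 F [0.2 0.1 0.2] q6 -0.12
[-0.0247, 0.0158, 0.0022] yaw -0.0007
[-0.0248, 0.0156, 0.2239] yaw -0.0007
```

{"op": "drive_tool", "data": {"delta_pos": [[-0.025,0.016,0.0],[-0.025,0.016,0.12],[-0.025,0.016,0.22],[-0.025,0.016,0.22],[-0.025,0.016,0.22]], "yaw": [0,0,0,0,0], "hand": [34,34,34,34,0]}}

```text
time: 2.48
tool_pos: [0.5971, 0.0127, 0.0964]
tool_rot: [0.695, 0.719, 0.001, 0.001]
contact_force: [0.0, -0.6, 0.5]
grip_width: 0.0169
finger_force: 0.0
```

{"op": "drive_tool", "data": {"delta_pos": [[0,0,0],[0,0,0],[0,0,0]], "yaw": [0,0,0], "hand": [0,0,0]}}

```text
time: 2.85
tool_pos: [0.5982, 0.0126, 0.0963]
tool_rot: [0.695, 0.719, 0.002, 0.001]
contact_force: [4.3, 2.4, 0.1]
grip_width: 0.0088
finger_force: 25.2
```

Run:
```python
from h import *
show()
a0=147.1-3
h=U(.0875,0);T=[]
for a in np.arange(136,50,-8.5):
    a=np.radians(a);b=h+(U(1,0)-UC)*(.0405*np.cos(a)); T.append((*b,.0645+.0405*np.sin(a)+.007,92))
plan(T)
```

```text
t 2.85 p [0.5982 0.0126 0.0963] psi 92.0 w 8.8 ff 25.2 F [4.3 2.4 0.1] q6 -0.13
[-0.007, 0.0137, -0.0109] yaw -0.0006
[-0.007, 0.0287, -0.0242] yaw -0.0006
[-0.007, 0.0455, -0.0351] yaw -0.0006
[-0.007, 0.0637, -0.0434] yaw -0.0006
[-0.007, 0.083, -0.0489] yaw -0.0006
[-0.007, 0.1028, -0.0515] yaw -0.0006
[-0.007, 0.1228, -0.0512] yaw -0.0006
[-0.007, 0.1425, -0.0479] yaw -0.0006
[-0.007, 0.1616, -0.0417] yaw -0.0006
[-0.007, 0.1795, -0.0327] yaw -0.0006
[-0.007, 0.1959, -0.0213] yaw -0.0006
```

{"op": "drive_tool", "data": {"delta_pos": [[0,0.015,-0.018],[0,0.031,-0.031],[0,0.048,-0.042],[0,0.066,-0.05],[0,0.085,-0.056]], "yaw": [0,0,0,0,0], "hand": [0,0,0,0,0]}}

```text
time: 3.48
tool_pos: [0.6161, 0.0132, 0.1124]
tool_rot: [0.695, 0.719, -0.005, -0.005]
contact_force: [-12.8, 0.9, 11.1]
grip_width: 0.0085
finger_force: 25.3
```

{"op": "drive_tool", "data": {"delta_pos": [[0,0.02,-0.002],[0,0.04,-0.001],[0,0.059,0.002],[0,0.078,0.008],[0,0.096,0.017]], "yaw": [0,0,0,0,0], "hand": [0,0,0,0,0]}}

```text
time: 4.1
tool_pos: [0.6483, 0.0143, 0.1079]
tool_rot: [0.695, 0.719, -0.002, -0.002]
contact_force: [-7.1, 1.5, 1.7]
grip_width: 0.0085
finger_force: 26.6
```

{"op": "drive_tool", "data": {"delta_pos": [[0,0.018,0.012],[0,0.025,0.018],[0,0.025,0.018]], "yaw": [0,0,0], "hand": [0,0,0]}}

```text
time: 4.47
tool_pos: [0.6565, 0.0145, 0.1022]
tool_rot: [0.695, 0.719, -0.001, -0.001]
contact_force: [-4.4, 2.0, 1.6]
grip_width: 0.0088
finger_force: 26.8
```

{"op": "drive_tool", "data": {"delta_pos": [[0,0,0],[0,0,0],[0,0,-0.2],[0,0,-0.4],[-0.1,-0.2,-0.5]], "yaw": [0,0,0,0,0], "hand": [34,34,34,70,85]}}

```text
time: 5.1
tool_pos: [0.6129, -0.0129, 0.2514]
tool_rot: [0.694, 0.72, 0.004, 0.005]
contact_force: [-0.4, -0.8, -0.3]
grip_width: 0.0689
finger_force: 0.0
```

Run:
```python
from h import *
show()
a=r.get_image("top");b=r.get_image("scene")
cv2.imwrite("pics/top1.png",a);cv2.imwrite("pics/scene1.png",b)
x=cv2.resize(b[80:360,120:440],None,fx=2,fy=2,interpolation=cv2.INTER_CUBIC);cv2.imwrite("pics/s1.png",x)
o,h=filters(a)
m=((h[...,2]>185)&(h[...,1]<25)).astype(np.uint8)*255
m=cv2.morphologyEx(m,cv2.MORPH_CLOSE,np.ones((15,15)))
for c in cv2.findContours(m,0,2)[0]:
    (x,y),wh,an=cv2.minAreaRect(c)
    if cv2.contourArea(c)>3000: print("white",round(.75-y/1000,4),round(.45-x/1000,4),np.round(wh),round(an,1))
plan([(.6133,.295,.15,193.6)])
```

```text
t 5.1 p [ 0.6129 -0.0129  0.2514] psi 92.1 w 68.9 ff 0.0 F [-0.4 -0.8 -0.3] q6 -0.17
white 0.2965 0.2465 [67. 67.] 90.0
white 0.4088 -0.3248 [ 68. 149.] 11.1
white 0.5973 -0.3149 [ 69. 147.] 15.4
white 0.5996 0.2931 [147.  69.] 76.0
[1.0331, 0.0557, 0.3363] yaw -1.6953
```

View pics/s1.png

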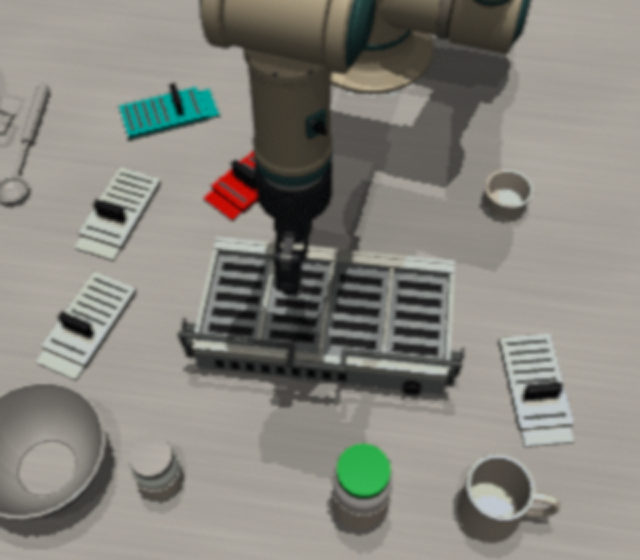

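The bail now lies right back, with its wire at the unit's far edge, and all three filters are undisturbed. Next is the filter on the left (+y).

{"op": "drive_tool", "data": {"delta_pos": [[0.25,0.014,0],[0.5,0.03,0],[0.75,0.04,0],[1.0,0.05,0],[1.0,0.05,0]], "yaw": [-0.17,-0.34,-0.51,-0.68,-0.85], "hand": [80,80,80,80,80]}}

```text
time: 5.82
tool_pos: [0.613, 0.2902, 0.2465]
tool_rot: [0.314, 0.949, 0.0, 0.0]
contact_force: [0.3, -1.1, -0.4]
grip_width: 0.0801
finger_force: 0.0
```

{"op": "drive_tool", "data": {"delta_pos": [[0,0,0.15],[0,0,0.3],[0,0,0.3],[0,0,0.3],[0,0,0.3]], "yaw": [-0.17,-0.34,-0.51,-0.68,-0.84], "hand": [80,80,80,80,80]}}

```text
time: 6.45
tool_pos: [0.6132, 0.2877, 0.1561]
tool_rot: [-0.119, 0.993, 0.0, 0.0]
contact_force: [0.4, -0.4, 0.1]
grip_width: 0.0802
finger_force: 0.0
```

Run:
```python
from h import *
show()
plan([(.6138,.2963,.12,193.8),(.6138,.2963,.044,193.8)])
```

```text
t 6.45 p [0.6132 0.2877 0.1561] psi -166.3 w 80.2 ff 0.0 F [ 0.4 -0.4  0.1] q6 -1.47
[-0.0086, 0.0273, 0.1204] yaw -0.0018
[-0.0086, 0.0273, 0.3737] yaw -0.0018
```

{"op": "drive_tool", "data": {"delta_pos": [[-0.008,0.027,0.1],[-0.008,0.027,0.25],[-0.008,0.027,0.367],[-0.008,0.027,0.367],[-0.008,0.027,0.367]], "yaw": [0,0,0,0,0], "hand": [75,75,70,70,30], "grip_force": 40}}

```text
time: 7.08
tool_pos: [0.6144, 0.2963, 0.0478]
tool_rot: [-0.116, 0.993, 0.0, 0.001]
contact_force: [-0.0, -0.4, -0.0]
grip_width: 0.0533
finger_force: 0.0
```

{"op": "drive_tool", "data": {"delta_pos": [[0,0,0],[0,0,0],[0,0,0]], "yaw": [0,0,0], "hand": [30,30,30]}}

```text
time: 7.45
tool_pos: [0.6146, 0.2964, 0.0488]
tool_rot: [-0.116, 0.993, 0.0, 0.002]
contact_force: [0.4, 0.6, 6.4]
grip_width: 0.0449
finger_force: 42.7
```

Run:
```python
from h import *
show()
```

```text
t 7.45 p [0.6146 0.2964 0.0488] psi -166.6 w 44.9 ff 42.7 F [0.4 0.6 6.4] q6 -1.46
```

{"op": "drive_tool", "data": {"delta_pos": [[0,0,-0.15],[0,0,-0.35],[0,0,-0.57],[0,0,-0.57],[0,0,-0.57]], "yaw": [0,0,0.15,0.32,0.49], "hand": [30,30,30,30,30]}}

```text
time: 8.07
tool_pos: [0.6129, 0.2958, 0.2191]
tool_rot: [0.142, 0.99, 0.0, 0.001]
contact_force: [-0.5, -0.5, -3.0]
grip_width: 0.0448
finger_force: 42.3
```

{"op": "drive_tool", "data": {"delta_pos": [[0,0,0],[0,0,0],[0,0,0],[0,0,0],[0,0,0]], "yaw": [0.17,0.34,0.51,0.68,0.85], "hand": [30,30,30,30,30]}}

```text
time: 8.7
tool_pos: [0.6123, 0.2956, 0.217]
tool_rot: [0.555, 0.832, -0.001, -0.001]
contact_force: [0.1, -0.3, -1.9]
grip_width: 0.0448
finger_force: 42.3
```

{"op": "drive_tool", "data": {"delta_pos": [[0,0,0],[0,0,0],[0,0,0],[0,0,0],[0,0,0]], "yaw": [0.17,0.34,0.51,0.68,0.85], "hand": [30,30,30,30,30]}}

```text
time: 9.32
tool_pos: [0.6123, 0.2956, 0.2169]
tool_rot: [0.859, 0.512, -0.001, -0.0]
contact_force: [-0.3, 0.1, -1.2]
grip_width: 0.0447
finger_force: 46.8
```

Run:
```python
from h import *
show()
for x in(-7,-1): print(U(x*1e-3,.12))
plan([(*U(-.007,.12),.20,2),(*U(-.007,.12),.118,2)])
```

```text
t 9.325 p [0.6123 0.2956 0.2169] psi 61.6 w 44.7 ff 46.8 F [-0.3  0.1 -1.2] q6 0.84
[0.53292483 0.12839269]
[0.53892136 0.12859665]
[-0.6159, 0.032, 0.0574] yaw 0.994
[-0.6154, 0.0325, 0.3308] yaw 0.994
```

{"op": "drive_tool", "data": {"delta_pos": [[-0.16,0.008,0],[-0.32,0.016,0],[-0.48,0.024,0.05],[-0.615,0.032,0.05],[-0.615,0.032,0.05]], "yaw": [0.17,0.34,0.51,0.68,0.85], "hand": [30,30,30,30,30]}}

```text
time: 9.95
tool_pos: [0.5322, 0.1259, 0.2021]
tool_rot: [0.996, 0.091, -0.002, 0.0]
contact_force: [0.5, 0.8, -1.9]
grip_width: 0.0449
finger_force: 46.8
```

{"op": "drive_tool", "data": {"delta_pos": [[0,0,0],[0,0,0],[0,0,0]], "yaw": [0.145,0.145,0.145], "hand": [30,30,30]}}

```text
time: 10.32
tool_pos: [0.5346, 0.1286, 0.2025]
tool_rot: [1.0, 0.021, -0.0, -0.0]
contact_force: [-0.3, -0.4, -3.4]
grip_width: 0.0453
finger_force: 46.8
```

Run:
```python
from h import *
show()
a=r.get_image("top");b=r.get_image("scene")
cv2.imwrite("pics/top2.png",a);cv2.imwrite("pics/scene2.png",b)
p,M=pose();zb=p[2]-.0488
c=U(-.007,.12)
A=rot_ortho("top",a,zb+.014,UC,UT,.13,.19,1050);B=rot_ortho("scene",b,zb+.014,UC,UT,.13,.19,1050)
cv2.imwrite("pics/c2.png",np.vstack([A,B]))
plan([(*U(-.007,.12),.20,2),(*U(-.007,.12),.118,2)])
```

```text
t 10.325 p [0.5346 0.1286 0.2025] psi 2.4 w 45.3 ff 46.8 F [-0.3 -0.4 -3.4] q6 1.64
[-0.0061, 0.0005, 0.0086] yaw 0.0062
[-0.006, 0.0005, 0.2819] yaw 0.0062
```

View pics/c2.png

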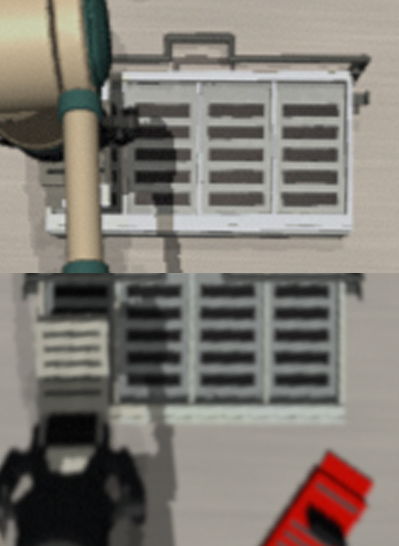

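Run:
```python
from h import *
from scipy.signal import find_peaks
b=cv2.imread("pics/scene2.png",0).astype(np.float32);p,M=pose()
for z in(0,.014):
    g=rot_ortho("scene",b,p[2]-.0488+z,UC,UT,.13,.19)
    q=cv2.GaussianBlur(g[:,100:200].mean(1)[None],(0,0),2)[0];d=np.diff(q)
    print(z,[(130-i/2,round(float(d[i]),1)) for i in find_peaks(abs(d),prominence=1)[0]][:8])
print((p[:2]-UC)@np.array([np.cos(UT),np.sin(UT)]))
```

```text
0 [(np.float64(128.5), -4.1), (np.float64(120.0), 1.9), (np.float64(111.5), -3.9), (np.float64(100.0), 3.5), (np.float64(90.0), -3.5), (np.float64(84.0), 4.6), (np.float64(76.0), 8.9), (np.float64(67.0), -7.2)]
0.014 [(np.float64(127.5), 1.9), (np.float64(119.0), -3.9), (np.float64(107.5), 3.5), (np.float64(98.0), -3.5), (np.float64(91.5), 4.6), (np.float64(84.0), 9.0), (np.float64(75.5), -7.4), (np.float64(69.5), 7.3)]
-0.0051718966041968606
```

Scene measurement puts the filter's far end at unit x = +84 mm, as expected for a centred grip. I'll descend, shift under the bail wire, then lower.

{"op": "drive_tool", "data": {"delta_pos": [[-0.006,0.0,0.1],[-0.006,0.0,0.2],[-0.006,0.0,0.275],[-0.006,0.0,0.28],[0.014,0.0,0.285]], "yaw": [0.007,0.007,0.007,0.007,0.007], "hand": [30,30,30,30,30]}}

```text
time: 11.05
tool_pos: [0.5396, 0.1288, 0.1179]
tool_rot: [1.0, 0.017, 0.0, -0.0]
contact_force: [-0.4, -0.0, -2.0]
grip_width: 0.045
finger_force: 46.7
```

{"op": "drive_tool", "data": {"delta_pos": [[0,0,0],[0,0,0.015],[0,0,0.025],[0,0,0.025]], "yaw": [0,0,0,0], "hand": [30,30,30,30]}}

```text
time: 11.55
tool_pos: [0.5388, 0.1286, 0.1096]
tool_rot: [1.0, 0.016, -0.0, -0.0]
contact_force: [1.1, 0.4, -1.7]
grip_width: 0.0447
finger_force: 46.8
```

```bash
cat >> h.py <<'E'
def ux():
    show();p,M=pose();d=p[:2]-UC;c,s=np.cos(UT),np.sin(UT);print("unit x,y mm",np.round([1e3*(d[0]*c+d[1]*s),1e3*(d[1]*c-d[0]*s)],1),"under z",round(1e3*p[2]-48.8-45,1))
E
python3 -c "
from h import *
ux()"
```

```text
t 11.55 p [0.5388 0.1286 0.1096] psi 1.9 w 44.7 ff 46.8 F [ 1.1  0.4 -1.7] q6 1.65
unit x,y mm [ -1.1 120. ] under z 15.8
```

{"op": "drive_tool", "data": {"delta_pos": [[0,0,0.008],[0,0,0.014],[0,0,0.02],[0,0,0.02]], "yaw": [0,0,0,0], "hand": [30,30,30,30]}}

```text
time: 12.05
tool_pos: [0.5388, 0.1287, 0.1041]
tool_rot: [1.0, 0.016, -0.0, -0.0]
contact_force: [-2.9, 0.5, 4.4]
grip_width: 0.0447
finger_force: 47.5
```

{"op": "drive_tool", "data": {"delta_pos": [[0,0,0.006],[0,0,0.012],[0,0,0.012]], "yaw": [0,0,0], "hand": [30,30,30]}}

```text
time: 12.42
tool_pos: [0.5389, 0.1287, 0.1]
tool_rot: [1.0, 0.016, -0.0, -0.0]
contact_force: [-4.2, -0.2, 3.2]
grip_width: 0.0443
finger_force: 47.7
```

```bash
python3 -c "
from h import *
ux()"
```

```text
t 12.425 p [0.5389 0.1287 0.1   ] psi 1.9 w 44.3 ff 47.7 F [-4.2 -0.2  3.2] q6 1.65
unit x,y mm [ -1.  120.1] under z 6.2
```

{"op": "drive_tool", "data": {"delta_pos": [[-0.012,0,0],[-0.022,0,0],[-0.032,0,0],[-0.042,0,0],[-0.046,0,0]], "yaw": [0,0,0,0,0], "hand": [30,30,30,30,30]}}

```text
time: 13.05
tool_pos: [0.5249, 0.1282, 0.1]
tool_rot: [1.0, 0.016, -0.0, 0.0]
contact_force: [0.7, 0.8, -0.7]
grip_width: 0.0446
finger_force: 47.3
```

{"op": "drive_tool", "data": {"delta_pos": [[0,0,0],[0,0,0]], "yaw": [0,0], "hand": [30,30]}}

```text
time: 13.3
tool_pos: [0.5249, 0.1282, 0.1]
tool_rot: [1.0, 0.016, -0.001, 0.0]
contact_force: [-0.7, 0.2, 0.8]
grip_width: 0.0449
finger_force: 47.3
```

Run:
```python
from h import *
ux()
b=r.get_image("scene");cv2.imwrite("pics/scene3.png",b)
cv2.imwrite("pics/s3.png",cv2.resize(b[180:300,200:380],None,fx=4,fy=4,interpolation=cv2.INTER_CUBIC))
```

```text
t 13.3 p [0.5249 0.1282 0.1   ] psi 1.9 w 44.9 ff 47.3 F [-0.7  0.2  0.8] q6 1.65
unit x,y mm [-15.1 120.1] under z 6.2
```

View pics/s3.png

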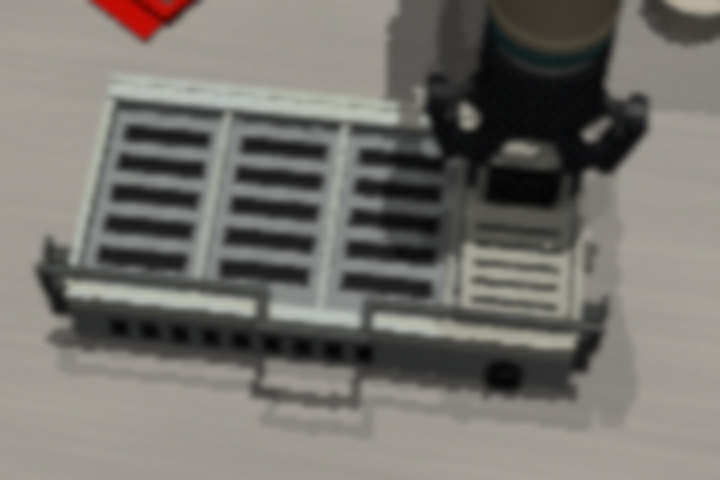

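The filter is in bay 3, just inside the far wall, and the reaction force has gone. Now lower and release.

{"op": "drive_tool", "data": {"delta_pos": [[0,0,0.008],[0,0,0.016],[0,0,0.019],[0,0,0.019],[0,0,0.019]], "yaw": [0,0,0,0,0], "hand": [30,30,30,30,30]}}

```text
time: 13.98
tool_pos: [0.5249, 0.1282, 0.0988]
tool_rot: [1.0, 0.016, 0.001, -0.0]
contact_force: [-9.7, -0.7, 29.7]
grip_width: 0.045
finger_force: 50.6
```

```bash
python3 -c "
from h import *
ux()"
```

```text
t 13.975 p [0.5249 0.1282 0.0988] psi 1.9 w 45.0 ff 50.6 F [-9.7 -0.7 29.7] q6 1.65
unit x,y mm [-15.  120.1] under z 5.0
```

{"op": "drive_tool", "data": {"delta_pos": [[0,0,0],[0,0,0],[0,0,0],[0,0,-0.2],[0,0,-0.4]], "yaw": [0,0,0,0,0], "hand": [60,60,60,62,62]}}

```text
time: 14.6
tool_pos: [0.5249, 0.1281, 0.2145]
tool_rot: [1.0, 0.016, -0.002, 0.0]
contact_force: [1.4, -0.1, -0.2]
grip_width: 0.0617
finger_force: 0.0
```

Run:
```python
from h import *
show()
plan([(.6115,-.3178,.21,164.6)])
```

```text
t 14.6 p [0.5249 0.1281 0.2145] psi 1.9 w 61.7 ff 0.0 F [ 1.4 -0.1 -0.2] q6 1.65
[0.2406, 1.4949, 0.0146] yaw -2.7124
```

{"op": "drive_tool", "data": {"delta_pos": [[0.0,0.2,0],[0.05,0.4,0],[0.1,0.6,0],[0.1,0.8,0],[0.1,0.98,0]], "yaw": [-0.17,-0.34,-0.51,-0.68,-0.85], "hand": [62,75,80,80,80]}}

```text
time: 15.22
tool_pos: [0.5649, -0.1603, 0.2137]
tool_rot: [0.898, 0.44, -0.0, -0.0]
contact_force: [0.7, -0.9, -1.2]
grip_width: 0.0801
finger_force: 0.0
```

Run:
```python
from h import *
show()
b=r.get_image("scene");cv2.imwrite("pics/scene4.png",b)
cv2.imwrite("pics/s4.png",cv2.resize(b[180:300,200:380],None,fx=4,fy=4,interpolation=cv2.INTER_CUBIC))
plan([(.6115,-.3178,.21,164.6)])
```

```text
t 15.225 p [ 0.5649 -0.1603  0.2137] psi 52.1 w 80.1 ff 0.0 F [ 0.7 -0.9 -1.2] q6 0.27
[-0.2989, 0.4255, 0.0158] yaw -1.8721
```

View pics/s4.png

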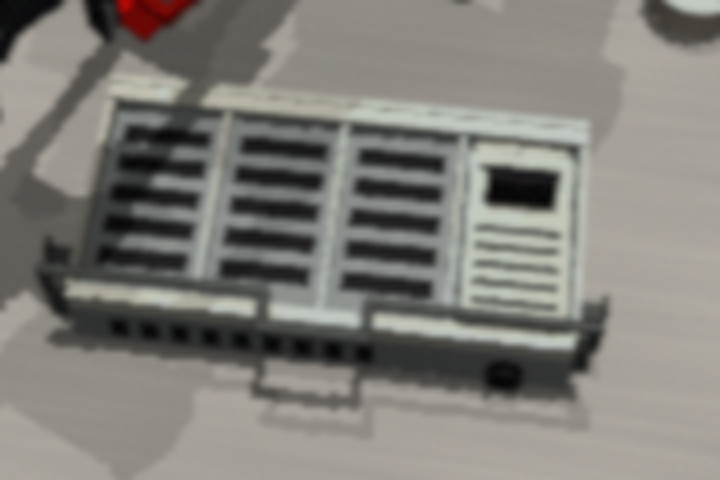

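The filter looks seated in bay 3, with its tongue under the lip and its far end inside the wall. I'll check numerically while continuing.

```bash
cat >> h.py <<'E'
from scipy.signal import find_peaks
def seat(y,tag=None):
    for n in("scene","top"):
        b=r.get_image(n)
        if tag: cv2.imwrite(f"pics/{tag}_{n}.png",b)
        b=cv2.cvtColor(b,cv2.COLOR_BGR2GRAY).astype(np.float32)
        for z in(.059,):
            g=rot_ortho(n,b,z,UC,UT,.1,.19)
            i0=int((.19-y)*2000)
            out=[]
            for sl in(slice(i0-56,i0-48),slice(i0+48,i0+56)):
                q=cv2.GaussianBlur(g[:,sl].mean(1)[None],(0,0),1.5)[0];d=np.diff(q)
                print(n,[(100-i/2,round(float(d[i]),1)) for i in find_peaks(abs(d),prominence=3)[0]])
E
python3 - <<'E'
from h import *
seat(.12)
E
```

```text
scene [(np.float64(86.5), 11.3), (np.float64(76.0), -11.4), (np.float64(64.5), 7.8), (np.float64(60.0), -5.9), (np.float64(54.5), 8.7), (np.float64(47.0), -6.8), (np.float64(40.5), 6.6), (np.float64(34.0), -6.6), (np.float64(28.0), 6.9), (np.float64(20.0), -6.9), (np.float64(14.0), 6.6), (np.float64(8.0), -7.8), (np.float64(1.5), 7.6), (np.float64(-45.5), 5.9), (np.float64(-61.0), -7.7), (np.float64(-68.0), 8.8), (np.float64(-88.0), -3.3)]
scene [(np.float64(87.0), 10.0), (np.float64(77.0), -11.1), (np.float64(65.0), 9.4), (np.float64(55.0), 3.9), (np.float64(47.5), -4.2), (np.float64(41.5), 3.8), (np.float64(35.0), -4.0), (np.float64(28.5), 3.9), (np.float64(21.0), -3.8), (np.float64(14.5), 3.9), (np.float64(8.0), -5.5), (np.float64(1.5), 5.1), (np.float64(-39.0), -4.4), (np.float64(-45.0), 5.8), (np.float64(-61.5), -8.1), (np.float64(-68.0), 8.7), (np.float64(-88.0), -3.4)]
top [(np.float64(95.0), 12.3), (np.float64(87.5), 5.8), (np.float64(82.5), -4.7), (np.float64(79.0), 3.9), (np.float64(71.5), -10.4), (np.float64(65.5), 12.0), (np.float64(57.5), -10.0), (np.float64(52.0), 11.8)
[... 252 characters left out ...]
41.5), 8.7), (np.float64(-51.5), -11.4), (np.float64(-55.0), 9.5), (np.float64(-75.5), -6.7), (np.float64(-78.5), 5.0), (np.float64(-86.5), -12.6), (np.float64(-92.0), 11.4)]
top [(np.float64(94.5), 9.1), (np.float64(87.0), 5.4), (np.float64(71.0), -9.4), (np.float64(66.5), 7.3), (np.float64(58.0), -7.8), (np.float64(53.0), 6.3), (np.float64(43.5), -9.8), (np.float64(38.0), 10.3), (np.float64(28.5), -7.1), (np.float64(23.0), 6.7), (np.float64(14.5), -7.8), (np.float64(8.5), 10.0), (np.float64(-18.0), 3.4), (np.float64(-36.0), -9.5), (np.float64(-42.0), 10.4), (np.float64(-49.5), -4.3), (np.float64(-53.0), 3.6), (np.float64(-81.5), -9.0), (np.float64(-86.5), -11.6), (np.float64(-90.0), 12.7)]
```

{"op": "drive_tool", "data": {"delta_pos": [[-0.06,0.09,0],[-0.15,0.18,0],[-0.2,0.27,0],[-0.25,0.36,0],[-0.3,0.425,0]], "yaw": [-0.17,-0.34,-0.51,-0.68,-0.85], "hand": [80,80,80,80,80]}}

```text
time: 16.0
tool_pos: [0.6101, -0.3074, 0.2137]
tool_rot: [0.622, 0.783, 0.0, -0.001]
contact_force: [-0.3, -0.3, -0.5]
grip_width: 0.0798
finger_force: 0.0
```

{"op": "drive_tool", "data": {"delta_pos": [[0,0,0],[0,0,0],[0,0,0.1],[0,0,0.15],[0,0,0.2]], "yaw": [-0.17,-0.34,-0.51,-0.68,-0.85], "hand": [80,80,80,80,80]}}

```text
time: 16.62
tool_pos: [0.6094, -0.306, 0.1531]
tool_rot: [0.224, 0.975, 0.001, -0.001]
contact_force: [-0.0, -0.1, -1.0]
grip_width: 0.08
finger_force: 0.0
```

```bash
cat >> h.py <<'E'
def white(save=None,n="top"):
    a=r.get_image(n)
    if save: cv2.imwrite(save,a)
    o,h=filters(a,n)
    m=((h[...,2]>(185 if n=="top" else 170))&(h[...,1]<25)).astype(np.uint8)*255
    m=cv2.morphologyEx(m,cv2.MORPH_CLOSE,np.ones((15,15)))
    for c in cv2.findContours(m,0,2)[0]:
        (x,y),wh,an=cv2.minAreaRect(c)
        if cv2.contourArea(c)>3000: print("white",n,round(.75-y/1000,4),round(.45-x/1000,4),np.round(wh),round(an,1))
E
python3 - <<'E'
from h import *
show()
white("pics/top5.png");white("pics/scene5.png","scene")
plan([(.6115,-.3178,.15,164.6),(.6115,-.3178,.048,164.6)])
E
```

```text
t 16.625 p [ 0.6094 -0.306   0.1531] psi 154.2 w 80.0 ff 0.0 F [-0.  -0.1 -1. ] q6 -1.69
white top 0.297 0.2465 [70. 69.] 90.0
white top 0.5529 0.0159 [181. 357.] 87.7
white scene 0.2347 0.3024 [184. 110.] 2.2
white scene 0.4067 -0.3247 [ 68. 155.] 10.9
white scene 0.4979 0.0087 [172. 342.] 87.2
white scene 0.5555 0.3035 [ 89. 205.] 90.0
[-0.0269, -0.032, 0.0061] yaw -0.1797
[-0.0288, -0.0325, 0.3461] yaw -0.1797
```

{"op": "drive_tool", "data": {"delta_pos": [[-0.028,-0.032,0.05],[-0.028,-0.032,0.15],[-0.028,-0.032,0.346],[-0.028,-0.032,0.346],[-0.028,-0.032,0.346]], "yaw": [-0.175,-0.175,-0.175,-0.175,-0.175], "hand": [75,75,70,70,30], "grip_force": 40}}

```text
time: 17.35
tool_pos: [0.6139, -0.3205, 0.0524]
tool_rot: [0.137, 0.991, -0.0, 0.001]
contact_force: [-0.0, -0.5, 0.9]
grip_width: 0.0536
finger_force: 0.0
```

{"op": "drive_tool", "data": {"delta_pos": [[0,0,0],[0,0,0],[0,0,0]], "yaw": [0,0,0], "hand": [30,30,30]}}

```text
time: 17.73
tool_pos: [0.6144, -0.3211, 0.0537]
tool_rot: [0.137, 0.991, -0.001, 0.003]
contact_force: [0.6, -0.0, 6.4]
grip_width: 0.0447
finger_force: 42.1
```

Run:
```python
from h import *
show()
```

```text
t 17.725 p [ 0.6144 -0.3211  0.0537] psi 164.3 w 44.7 ff 42.1 F [ 0.6 -0.   6.4] q6 -1.88
```

{"op": "drive_tool", "data": {"delta_pos": [[0,0,-0.15],[0,0,-0.35],[0,0,-0.55],[0,0,-0.55],[0,0,-0.55]], "yaw": [0,0,0.15,0.32,0.49], "hand": [30,30,30,30,30]}}

```text
time: 18.35
tool_pos: [0.6126, -0.3205, 0.2174]
tool_rot: [0.386, 0.922, -0.0, 0.001]
contact_force: [-0.7, 0.4, -3.3]
grip_width: 0.0445
finger_force: 42.2
```

{"op": "drive_tool", "data": {"delta_pos": [[0,0,0],[0,0,0],[0,0,0],[0,0,0],[0,0,0]], "yaw": [0.17,0.34,0.51,0.68,0.85], "hand": [30,30,30,30,30]}}

```text
time: 18.98
tool_pos: [0.6121, -0.3203, 0.2157]
tool_rot: [0.746, 0.666, -0.0, -0.0]
contact_force: [0.0, 0.3, -2.1]
grip_width: 0.0445
finger_force: 42.2
```

Run:
```python
from h import *
show()
plan([(*U(-.008,-.12),.21,2)])
```

```text
t 18.975 p [ 0.6121 -0.3203  0.2157] psi 83.5 w 44.5 ff 42.2 F [ 0.   0.3 -2.1] q6 -0.47
[0.6646, -0.3169, 0.0192] yaw 1.3591
```

{"op": "drive_tool", "data": {"delta_pos": [[0.15,-0.07,0],[0.3,-0.14,0],[0.45,-0.21,0.02],[0.6,-0.28,0.02],[0.665,-0.317,0.02]], "yaw": [0.17,0.34,0.51,0.68,0.85], "hand": [30,30,30,30,30]}}

```text
time: 19.6
tool_pos: [0.5373, -0.1092, 0.2098]
tool_rot: [0.96, 0.281, -0.001, -0.001]
contact_force: [0.0, -0.4, -1.9]
grip_width: 0.0449
finger_force: 42.3
```

{"op": "drive_tool", "data": {"delta_pos": [[0,0,0],[0,0,0],[0,0,0],[0,0,0],[0,0,0]], "yaw": [0.17,0.34,0.508,0.508,0.508], "hand": [30,30,30,30,30]}}

```text
time: 20.23
tool_pos: [0.539, -0.1119, 0.2098]
tool_rot: [1.0, 0.022, -0.0, 0.0]
contact_force: [-0.1, -0.0, -2.1]
grip_width: 0.0446
finger_force: 42.3
```

```bash
cat >> h.py <<'E'
def far(y,off,dark=False):
    b=cv2.cvtColor(r.get_image("scene"),cv2.COLOR_BGR2GRAY).astype(np.float32);p,M=pose()
    for z in(0,.014):
        g=rot_ortho("scene",b,p[2]-off+z,UC,UT,.13,.19);i=int((.19-y)*2000)
        q=cv2.GaussianBlur(g[:,i-40:i+40].mean(1)[None],(0,0),2)[0];d=np.diff(q)
        print(z,[(130-i/2,round(float(d[i]),1)) for i in find_peaks(abs(d),prominence=1)[0]][:9])
E
python3 - <<'E'
from h import *
ux();far(-.12,.0537)
plan([(*U(-.010,-.12),.15,1.95)])
E
```

```text
t 20.225 p [ 0.539  -0.1119  0.2098] psi 2.6 w 44.6 ff 42.3 F [-0.1 -0.  -2.1] q6 1.2
unit x,y mm [  -9.1 -120.3] under z 116.0
0 [(np.float64(128.5), -3.0), (np.float64(121.0), 1.5), (np.float64(112.5), -2.3), (np.float64(101.0), 1.6), (np.float64(91.5), -2.0), (np.float64(76.0), 9.1), (np.float64(67.0), -8.1), (np.float64(61.0), 8.1), (np.float64(52.5), -7.9)]
0.014 [(np.float64(128.0), 1.4), (np.float64(119.5), -1.9), (np.float64(109.0), 1.4), (np.float64(100.0), -1.7), (np.float64(84.0), 9.2), (np.float64(75.0), -8.2), (np.float64(69.0), 8.2), (np.float64(61.0), -8.0), (np.float64(55.0), 7.9)]
[-0.0033, -0.0011, 0.1991] yaw 0.0097
```

{"op": "drive_tool", "data": {"delta_pos": [[-0.005,-0.001,0.1],[-0.005,-0.001,0.2],[-0.005,-0.001,0.28],[-0.005,-0.001,0.29],[0.015,-0.001,0.295]], "yaw": [0.01,0.01,0.01,0.01,0.01], "hand": [30,30,30,30,30]}}

```text
time: 20.9
tool_pos: [0.5442, -0.1115, 0.1217]
tool_rot: [1.0, 0.016, 0.0, 0.0]
contact_force: [0.6, 0.7, -2.8]
grip_width: 0.0448
finger_force: 42.3
```

{"op": "drive_tool", "data": {"delta_pos": [[0,0,0],[0,0,0.015],[0,0,0.02],[0,0,0.02]], "yaw": [0,0,0,0], "hand": [30,30,30,30]}}

```text
time: 21.4
tool_pos: [0.5435, -0.1113, 0.1151]
tool_rot: [1.0, 0.016, -0.0, -0.0]
contact_force: [0.6, 0.3, -1.4]
grip_width: 0.045
finger_force: 42.3
```

```bash
python3 -c "
from h import *
ux()"
```

```text
t 21.4 p [ 0.5435 -0.1113  0.1151] psi 1.8 w 45.0 ff 42.3 F [ 0.6  0.3 -1.4] q6 1.21
unit x,y mm [  -4.5 -119.9] under z 21.3
```

{"op": "drive_tool", "data": {"delta_pos": [[0,0,0.008],[0,0,0.014],[0,0,0.02],[0,0,0.02]], "yaw": [0,0,0,0], "hand": [30,30,30,30]}}

```text
time: 21.9
tool_pos: [0.5436, -0.1114, 0.1094]
tool_rot: [1.0, 0.016, -0.0, -0.0]
contact_force: [-2.4, 0.0, 2.4]
grip_width: 0.0448
finger_force: 42.8
```

{"op": "drive_tool", "data": {"delta_pos": [[0,0,0.007],[0,0,0.014],[0,0,0.014]], "yaw": [0,0,0], "hand": [30,30,30]}}

```text
time: 22.28
tool_pos: [0.5435, -0.1114, 0.1049]
tool_rot: [1.0, 0.016, -0.0, 0.0]
contact_force: [-2.3, -0.6, 3.1]
grip_width: 0.045
finger_force: 43.1
```

```bash
python3 -c "
from h import *
ux()"
```

```text
t 22.275 p [ 0.5435 -0.1114  0.1049] psi 1.8 w 45.0 ff 43.1 F [-2.3 -0.6  3.1] q6 1.21
unit x,y mm [  -4.5 -120. ] under z 11.1
```

Same signature as the first filter. Slide 14 mm toward the lip, then lower lightly and release.

{"op": "drive_tool", "data": {"delta_pos": [[-0.012,0,0],[-0.022,0,0],[-0.032,0,0],[-0.042,0,0],[-0.046,0,0]], "yaw": [0,0,0,0,0], "hand": [30,30,30,30,30]}}

```text
time: 22.9
tool_pos: [0.5297, -0.1117, 0.1049]
tool_rot: [1.0, 0.016, -0.0, -0.0]
contact_force: [1.5, 0.1, 0.1]
grip_width: 0.0454
finger_force: 42.8
```

{"op": "drive_tool", "data": {"delta_pos": [[0,0,0],[0,0,0.004],[0,0,0.008],[0,0,0.008]], "yaw": [0,0,0,0], "hand": [30,30,30,30]}}

```text
time: 23.4
tool_pos: [0.5293, -0.1117, 0.1038]
tool_rot: [1.0, 0.016, -0.0, 0.0]
contact_force: [-3.3, 0.6, 10.5]
grip_width: 0.0447
finger_force: 43.8
```

```bash
python3 -c "
from h import *
ux()"
```

```text
t 23.4 p [ 0.5293 -0.1117  0.1038] psi 1.8 w 44.7 ff 43.8 F [-3.3  0.6 10.5] q6 1.2
unit x,y mm [ -18.8 -119.9] under z 10.0
```

{"op": "drive_tool", "data": {"delta_pos": [[0,0,0],[0,0,0],[0,0,0],[0,0,-0.2],[0,0,-0.35]], "yaw": [0,0,0,0,0], "hand": [60,60,60,62,62]}}

```text
time: 24.02
tool_pos: [0.5302, -0.1119, 0.2089]
tool_rot: [1.0, 0.016, 0.0, -0.0]
contact_force: [1.8, -0.8, 0.0]
grip_width: 0.062
finger_force: 0.0
```

Run:
```python
from h import *
show();white("pics/top6.png");white("pics/scene6.png","scene")
plan([(.4233,-.3274,.20,168.5)])
```

```text
t 24.025 p [ 0.5302 -0.1119  0.2089] psi 1.8 w 62.0 ff 0.0 F [ 1.8 -0.8  0. ] q6 1.2
white top 0.2965 0.2462 [68. 66.] 2.7
white top 0.3754 -0.3254 [53. 84.] 10.6
white top 0.5523 0.0364 [179. 288.] 88.4
white scene 0.4077 -0.3248 [ 69. 156.] 10.4
white scene 0.501 0.0642 [161. 230.] 86.3
white scene 0.5691 0.3131 [121.  40.] 1.5
[-0.3892, 0.703, 0.0413] yaw -2.7778
```

{"op": "drive_tool", "data": {"delta_pos": [[0,0.15,0],[-0.1,0.3,0],[-0.2,0.45,0],[-0.3,0.6,0],[-0.389,0.703,0]], "yaw": [-0.17,-0.34,-0.51,-0.68,-0.85], "hand": [70,80,80,80,80]}}

```text
time: 24.75
tool_pos: [0.4187, -0.3278, 0.2065]
tool_rot: [0.894, 0.447, -0.0, -0.001]
contact_force: [-0.1, 0.1, -0.5]
grip_width: 0.0797
finger_force: 0.0
```

{"op": "drive_tool", "data": {"delta_pos": [[0,0,0],[0,0,0],[0,0,0],[0,0,0],[0,0,0]], "yaw": [-0.17,-0.34,-0.51,-0.68,-0.85], "hand": [80,80,80,80,80]}}

```text
time: 25.38
tool_pos: [0.4197, -0.326, 0.2064]
tool_rot: [0.615, 0.789, 0.0, -0.001]
contact_force: [0.7, 0.3, 0.2]
grip_width: 0.0803
finger_force: 0.0
```

{"op": "drive_tool", "data": {"delta_pos": [[0,0,0],[0,0,0],[0,0,0.1],[0,0,0.2],[0,0,0.2]], "yaw": [-0.17,-0.34,-0.51,-0.68,-0.85], "hand": [80,80,80,80,80]}}

```text
time: 26.0
tool_pos: [0.4182, -0.3245, 0.1441]
tool_rot: [0.215, 0.977, 0.002, -0.003]
contact_force: [0.1, -0.7, -0.3]
grip_width: 0.0805
finger_force: 0.0
```

{"op": "drive_tool", "data": {"delta_pos": [[0,0,0],[0,0,0],[0,0,0]], "yaw": [-0.17,-0.23,-0.23], "hand": [80,80,80]}}

```text
time: 26.38
tool_pos: [0.4197, -0.3259, 0.1467]
tool_rot: [0.099, 0.995, 0.001, -0.001]
contact_force: [0.0, 0.6, 0.9]
grip_width: 0.08
finger_force: 0.0
```

Run:
```python
from h import *
show()
white("pics/top7.png");white("pics/scene7.png","scene")
plan([(.4233,-.3274,.05,169)])
```

```text
t 26.375 p [ 0.4197 -0.3259  0.1467] psi 168.6 w 80.0 ff 0.0 F [0.  0.6 0.9] q6 -2.16
white top 0.297 0.2465 [70. 69.] 90.0
white top 0.3714 -0.3164 [66. 74.] 10.8
white top 0.5529 0.0152 [181. 362.] 87.8
white scene 0.5031 0.0049 [159. 345.] 88.0
[-0.0126, -0.0023, 0.3233] yaw -0.0072
```

{"op": "drive_tool", "data": {"delta_pos": [[-0.012,-0.002,0.1],[-0.012,-0.002,0.22],[-0.012,-0.002,0.325],[-0.012,-0.002,0.325],[-0.012,-0.002,0.325]], "yaw": [-0.007,-0.007,-0.007,-0.007,-0.007], "hand": [75,75,70,70,30], "grip_force": 40}}

```text
time: 27.1
tool_pos: [0.424, -0.3282, 0.0509]
tool_rot: [0.096, 0.995, -0.0, 0.001]
contact_force: [0.4, 1.2, -0.5]
grip_width: 0.0531
finger_force: 0.0
```

{"op": "drive_tool", "data": {"delta_pos": [[0,0,0],[0,0,0],[0,0,0]], "yaw": [0,0,0], "hand": [30,30,30]}}

```text
time: 27.48
tool_pos: [0.4244, -0.3284, 0.0515]
tool_rot: [0.096, 0.995, -0.001, 0.001]
contact_force: [-0.2, 0.1, 6.7]
grip_width: 0.0449
finger_force: 42.1
```

Run:
```python
from h import *
show()
```

```text
t 27.475 p [ 0.4244 -0.3284  0.0515] psi 169.0 w 44.9 ff 42.1 F [-0.2  0.1  6.7] q6 -2.17
```

{"op": "drive_tool", "data": {"delta_pos": [[0,0,-0.15],[0,0,-0.35],[0,0,-0.55],[0,0,-0.55],[0,0,-0.55]], "yaw": [0,0,0.15,0.32,0.49], "hand": [30,30,30,30,30]}}

```text
time: 28.1
tool_pos: [0.4233, -0.3275, 0.2161]
tool_rot: [0.348, 0.938, -0.0, 0.001]
contact_force: [0.5, 0.1, -2.8]
grip_width: 0.0451
finger_force: 42.5
```

{"op": "drive_tool", "data": {"delta_pos": [[0,0,0],[0,0,0],[0,0,0],[0,0,0],[0,0,0]], "yaw": [0.17,0.34,0.51,0.68,0.85], "hand": [30,30,30,30,30]}}

```text
time: 28.72
tool_pos: [0.4229, -0.3272, 0.2147]
tool_rot: [0.717, 0.697, -0.0, -0.001]
contact_force: [0.2, 0.1, -2.3]
grip_width: 0.0447
finger_force: 42.5
```

Run:
```python
from h import *
show()
plan([(*U(-.008,-.04),.21,2)])
```

```text
t 28.725 p [ 0.4229 -0.3272  0.2147] psi 88.3 w 44.7 ff 42.5 F [ 0.2  0.1 -2.3] q6 -0.76
[0.9964, 0.3522, 0.0159] yaw 1.4385
```

{"op": "drive_tool", "data": {"delta_pos": [[0.18,0.065,0],[0.36,0.13,0],[0.54,0.19,0.01],[0.72,0.25,0.015],[0.9,0.32,0.015]], "yaw": [0.17,0.34,0.51,0.68,0.85], "hand": [30,30,30,30,30]}}

```text
time: 29.35
tool_pos: [0.5223, -0.0671, 0.2103]
tool_rot: [0.941, 0.339, -0.0, -0.0]
contact_force: [-0.6, -0.5, -2.6]
grip_width: 0.0447
finger_force: 42.5
```

Run:
```python
from h import *
show()
plan([(*U(-.008,-.04),.21,2)])
```

```text
t 29.35 p [ 0.5223 -0.0671  0.2103] psi 39.7 w 44.7 ff 42.5 F [-0.6 -0.5 -2.6] q6 0.62
[0.1144, -0.0591, 0.001] yaw 0.628
```

{"op": "drive_tool", "data": {"delta_pos": [[0.06,-0.03,0],[0.114,-0.059,0],[0.114,-0.059,0],[0.114,-0.059,0],[0.114,-0.059,0]], "yaw": [0.17,0.34,0.51,0.6,0.6], "hand": [30,30,30,30,30]}}

```text
time: 29.98
tool_pos: [0.5369, -0.0331, 0.2103]
tool_rot: [0.999, 0.036, -0.001, -0.0]
contact_force: [1.1, 0.3, -2.6]
grip_width: 0.0445
finger_force: 42.5
```

Run:
```python
from h import *
ux();far(-.04,.0515)
plan([(*U(-.008,-.04),.121,1.95)])
```

```text
t 29.975 p [ 0.5369 -0.0331  0.2103] psi 4.1 w 44.5 ff 42.5 F [ 1.1  0.3 -2.6] q6 1.31
unit x,y mm [ -8.6 -41.6] under z 116.5
0 [(np.float64(128.5), -2.7), (np.float64(123.0), 1.4), (np.float64(114.5), -3.1), (np.float64(102.5), 2.8), (np.float64(93.0), -2.8), (np.float64(82.5), 4.5), (np.float64(74.5), 9.0), (np.float64(65.5), -8.1), (np.float64(59.5), 8.2)]
0.014 [(np.float64(122.0), -2.9), (np.float64(110.0), 2.7), (np.float64(100.5), -2.7), (np.float64(90.5), 4.3), (np.float64(82.5), 9.2), (np.float64(74.0), -8.3), (np.float64(68.0), 8.3), (np.float64(60.0), -7.9), (np.float64(54.0), 7.8)]
[0.0019, -0.0054, 0.2979] yaw 0.0358
```

{"op": "drive_tool", "data": {"delta_pos": [[0.002,-0.005,0.05],[0.002,-0.005,0.15],[0.002,-0.005,0.27],[0.002,-0.005,0.295],[0.022,-0.005,0.303]], "yaw": [0.036,0.036,0.036,0.036,0.036], "hand": [30,30,30,30,30]}}

```text
time: 30.65
tool_pos: [0.544, -0.0314, 0.1199]
tool_rot: [1.0, 0.016, -0.0, -0.0]
contact_force: [0.9, -0.4, -2.9]
grip_width: 0.0449
finger_force: 42.5
```

{"op": "drive_tool", "data": {"delta_pos": [[0,0,0],[0,0,0.015],[0,0,0.022],[0,0,0.022]], "yaw": [0,0,0,0], "hand": [30,30,30,30]}}

```text
time: 31.15
tool_pos: [0.5437, -0.0313, 0.1131]
tool_rot: [1.0, 0.016, -0.0, -0.0]
contact_force: [-0.6, 0.3, -2.1]
grip_width: 0.0449
finger_force: 42.5
```

```bash
python3 -c "
from h import *
ux()"
```

```text
t 31.15 p [ 0.5437 -0.0313  0.1131] psi 1.8 w 44.9 ff 42.5 F [-0.6  0.3 -2.1] q6 1.35
unit x,y mm [ -1.6 -40. ] under z 19.3
```

{"op": "drive_tool", "data": {"delta_pos": [[0,0,0.008],[0,0,0.014],[0,0,0.02],[0,0,0.02]], "yaw": [0,0,0,0], "hand": [30,30,30,30]}}

```text
time: 31.65
tool_pos: [0.5437, -0.0314, 0.1074]
tool_rot: [1.0, 0.016, -0.0, 0.0]
contact_force: [-2.8, 0.3, 2.8]
grip_width: 0.0451
finger_force: 43.1
```

{"op": "drive_tool", "data": {"delta_pos": [[0,0,0.007],[0,0,0.015],[0,0,0.015]], "yaw": [0,0,0], "hand": [30,30,30]}}

```text
time: 32.02
tool_pos: [0.5437, -0.0314, 0.1025]
tool_rot: [1.0, 0.016, -0.0, -0.0]
contact_force: [-4.0, -0.0, 4.4]
grip_width: 0.0448
finger_force: 43.4
```

```bash
python3 -c "
from h import *
ux()"
```

```text
t 32.025 p [ 0.5437 -0.0314  0.1025] psi 1.8 w 44.8 ff 43.4 F [-4.  -0.   4.4] q6 1.35
unit x,y mm [ -1.7 -40.1] under z 8.7
```

{"op": "drive_tool", "data": {"delta_pos": [[-0.012,0,0],[-0.022,0,0],[-0.032,0,0],[-0.042,0,0],[-0.049,0,0]], "yaw": [0,0,0,0,0], "hand": [30,30,30,30,30]}}

```text
time: 32.65
tool_pos: [0.5289, -0.0318, 0.1025]
tool_rot: [1.0, 0.016, -0.0, -0.0]
contact_force: [0.4, 0.2, -1.1]
grip_width: 0.045
finger_force: 43.0
```

{"op": "drive_tool", "data": {"delta_pos": [[0,0,0],[0,0,0.004],[0,0,0.008],[0,0,0.008]], "yaw": [0,0,0,0], "hand": [30,30,30,30]}}

```text
time: 33.15
tool_pos: [0.5284, -0.0318, 0.1017]
tool_rot: [1.0, 0.016, -0.001, 0.0]
contact_force: [-4.5, 0.5, 11.8]
grip_width: 0.0448
finger_force: 44.3
```

```bash
python3 -c "
from h import *
ux()"
```

```text
t 33.15 p [ 0.5284 -0.0318  0.1017] psi 1.9 w 44.8 ff 44.3 F [-4.5  0.5 11.8] q6 1.35
unit x,y mm [-16.9 -39.9] under z 7.9
```

Release, retreat, then look at the whole scene (also for a fourth filter).

{"op": "drive_tool", "data": {"delta_pos": [[0,0,0],[0,0,0],[0,0,0],[0,0,-0.2],[0,0,-0.4]], "yaw": [0,0,0,0,0], "hand": [58,58,58,58,50]}}

```text
time: 33.78
tool_pos: [0.5288, -0.0317, 0.2207]
tool_rot: [1.0, 0.016, -0.001, -0.0]
contact_force: [1.4, -0.6, 0.5]
grip_width: 0.0499
finger_force: 0.0
```

{"op": "drive_tool", "data": {"delta_pos": [[-0.2,0,-0.2],[-0.4,0.2,-0.2],[-0.6,0.4,-0.2],[-0.6,0.6,-0.2],[-0.6,0.8,-0.2]], "yaw": [-0.17,-0.34,-0.51,-0.68,-0.85], "hand": [34,34,34,34,34]}}

```text
time: 34.4
tool_pos: [0.3713, -0.2085, 0.2794]
tool_rot: [0.91, 0.414, 0.0, 0.0]
contact_force: [1.1, -0.1, 0.7]
grip_width: 0.0342
finger_force: 0.0
```

Run:
```python
from h import *
show()
a=r.get_image("top");b=r.get_image("scene")
A=cv2.resize(a[140:250,190:350],None,fx=4,fy=4,interpolation=cv2.INTER_CUBIC)
cv2.imwrite("pics/t8.png",A);cv2.imwrite("pics/s8f.png",b)
cv2.imwrite("pics/s8.png",cv2.resize(b[180:300,200:380],None,fx=4,fy=4,interpolation=cv2.INTER_CUBIC))
for y in(.12,-.04,-.12):
    print(y)
    for n,im in(("scene",b),("top",a)):
        g=rot_ortho(n,cv2.cvtColor(im,cv2.COLOR_BGR2GRAY).astype(np.float32),.059,UC,UT,.1,.19)
        i=int((.19-y)*2000)
        q=cv2.GaussianBlur(g[:,i-30:i+30].mean(1)[None],(0,0),1.5)[0];d=np.diff(q)
        print(n,[(100-float(k)/2,round(float(d[k]),1)) for k in find_peaks(abs(d),prominence=4)[0] if k<200 or k>300])
```

```text
t 34.4 p [ 0.3713 -0.2085  0.2794] psi 49.0 w 34.2 ff 0.0 F [ 1.1 -0.1  0.7] q6 0.04
0.12
scene [(86.0, 10.0), (76.0, -9.8), (65.0, 7.1), (60.0, -5.3), (54.5, 8.0), (47.0, -7.8), (41.5, 8.1), (34.0, -7.8), (28.0, 7.7), (20.5, -7.5), (15.0, 7.7), (7.5, -7.4), (1.5, 7.5), (-61.5, -7.4), (-68.5, 8.0)]
top [(96.0, 9.7), (92.0, -6.6), (87.0, 16.8), (71.5, -11.2), (65.5, 13.0), (57.5, -13.6), (52.0, 14.4), (43.0, -11.8), (38.0, 12.0), (28.5, -10.9), (23.0, 10.2), (14.5, -13.4), (9.0, 14.7), (-86.0, -11.0), (-90.5, 8.9)]
-0.04
scene [(86.5, 6.9), (76.5, -6.6), (66.0, 6.3), (60.0, -5.9), (54.5, 7.9), (47.0, -7.8), (41.0, 7.7), (33.5, -7.7), (27.5, 8.0), (20.0, -7.8), (14.0, 7.7), (7.0, -7.5), (1.0, 7.8), (-61.0, -7.7), (-68.5, 8.0)]
top [(95.5, 6.8), (71.5, -11.5), (66.0, 11.5), (57.0, -10.7), (51.0, 10.7), (43.0, -11.8), (37.0, 13.2), (28.5, -12.7), (23.5, 14.5), (14.5, -11.0), (7.5, 12.7), (-51.0, -8.0), (-54.5, 7.0), (-83.5, -11.9), (-91.0, 10.1)]
-0.12
scene [(86.5, 10.0), (75.5, -9.9), (65.0, 7.2), (60.0, -5.3), (54.5, 7.8), (47.0, -7.8), (41.0, 7.9), (33.5, -7.3), (28.0, 7.3), (20.5, -7.3), (14.5, 7.5), (7.0, -7.2), (1.0, 7.3), (-61.5, -6.2), (-68.5, 6.8)]
top [(95.5, 12.3), (88.0, 5.4), (82.5, -6.9), (79.0, 6.0), (71.0, -14.1), (66.0, 16.5), (57.5, -12.4), (52.0, 12.3), (43.0, -10.9), (37.0, 10.2), (28.0, -13.4), (22.5, 14.7), (14.0, -12.3), (9.0, 14.3), (-75.5, -5.4), (-86.0, -11.7), (-90.5, 8.6)]
```

View pics/s8.png

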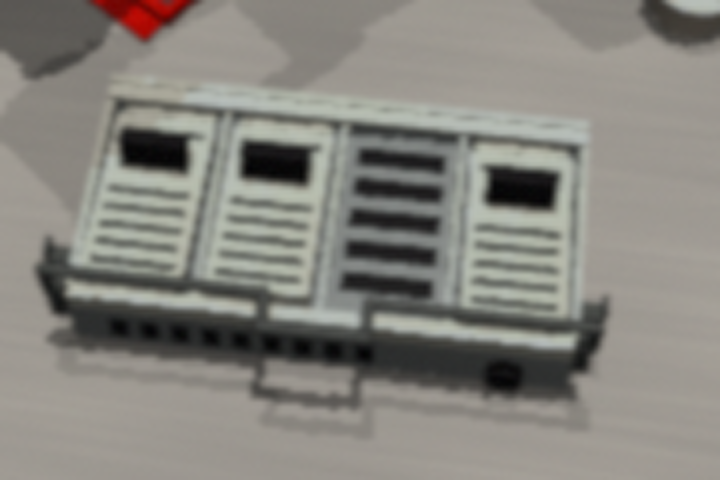

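View pics/s8f.png

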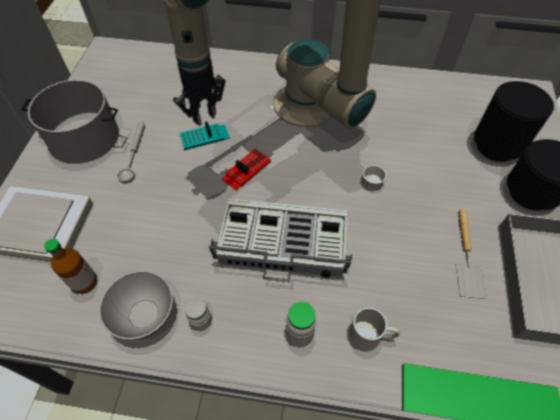

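All three filters lie flat and identically in bays 0, 1 and 3, with bay 2 empty. No fourth filter is on the table, and both jars are standing. Next I'll close the bail.

Run:
```python
from h import *
plan([(.6565,.0125,.21,92)])
```

```text
[1.1912, 0.2121, 0.2284] yaw -0.7263
```

{"op": "drive_tool", "data": {"delta_pos": [[0.2,0.04,0],[0.4,0.08,0.05],[0.6,0.12,0.1],[0.8,0.16,0.15],[0.95,0.2,0.2]], "yaw": [-0.17,-0.34,-0.51,-0.68,-0.726], "hand": [34,34,34,34,34], "grip_force": 25}}

```text
time: 35.12
tool_pos: [0.6074, -0.0307, 0.2182]
tool_rot: [0.692, 0.722, 0.0, -0.0]
contact_force: [0.8, 0.2, 0.2]
grip_width: 0.034
finger_force: 0.0
```

{"op": "drive_tool", "data": {"delta_pos": [[0,0,0],[0,0,0]], "yaw": [0,0], "hand": [34,34]}}

```text
time: 35.38
tool_pos: [0.6051, -0.033, 0.2186]
tool_rot: [0.693, 0.721, -0.001, -0.001]
contact_force: [0.7, -0.4, -0.1]
grip_width: 0.0342
finger_force: 0.0
```

Run:
```python
from h import *
show()
plan([(.6565,.0125,.17,92),(.6565,.0125,.1022,92)])
```

```text
t 35.375 p [ 0.6051 -0.033   0.2186] psi 92.2 w 34.2 ff 0.0 F [ 0.7 -0.4 -0.1] q6 -0.21
[0.145, 0.1773, 0.1617] yaw 0.0036
[0.145, 0.1777, 0.3877] yaw 0.0036
```

{"op": "drive_tool", "data": {"delta_pos": [[0.145,0.177,0.0],[0.145,0.177,0.13],[0.145,0.177,0.28],[0.145,0.177,0.388],[0.145,0.177,0.388]], "yaw": [0.004,0.004,0.004,0.004,0.004], "hand": [34,34,34,34,34]}}

```text
time: 36.0
tool_pos: [0.6545, 0.0112, 0.101]
tool_rot: [0.696, 0.719, -0.002, -0.002]
contact_force: [-0.2, -0.2, -0.3]
grip_width: 0.0338
finger_force: 0.0
```

{"op": "drive_tool", "data": {"delta_pos": [[0,0,0],[0,0,0],[0,0,0],[0,0,0]], "yaw": [0,0,0,0], "hand": [0,0,0,0]}}

```text
time: 36.5
tool_pos: [0.6575, 0.0114, 0.1051]
tool_rot: [0.695, 0.719, 0.0, 0.001]
contact_force: [-4.5, -1.4, 7.2]
grip_width: 0.0086
finger_force: 24.9
```

Run:
```python
from h import *
show()
h=U(.0875,0)+np.array([.001,0]);T=[]
for a in list(np.arange(58,148,8.5))+[147.1,149]:
    a=np.radians(a);b=h+(U(1,0)-UC)*(.0405*np.cos(a)); T.append((*b,.0645+.0405*np.sin(a)+.0095,92))
plan(T)
```

```text
t 36.5 p [0.6575 0.0114 0.1051] psi 92.0 w 8.6 ff 24.9 F [-4.5 -1.4  7.2] q6 -0.12
[0.0037, -0.0119, -0.0109] yaw -0.0004
[0.0037, -0.0295, -0.0203] yaw -0.0004
[0.0037, -0.0484, -0.0269] yaw -0.0004
[0.0038, -0.0681, -0.0307] yaw -0.0004
[0.0038, -0.0881, -0.0315] yaw -0.0004
[0.0038, -0.108, -0.0294] yaw -0.0004
[0.0038, -0.1273, -0.0243] yaw -0.0004
[0.0038, -0.1457, -0.0165] yaw -0.0004
[0.0038, -0.1628, -0.006] yaw -0.0004
[0.0039, -0.178, 0.0069] yaw -0.0004
[0.0039, -0.1913, 0.022] yaw -0.0004
[0.0039, -0.1968, 0.0299] yaw -0.0004
[0.0039, -0.1992, 0.0337] yaw -0.0004
```

{"op": "drive_tool", "data": {"delta_pos": [[0,-0.012,-0.014],[0,-0.03,-0.025],[0,-0.048,-0.032],[0,-0.068,-0.036],[0,-0.088,-0.037]], "yaw": [0,0,0,0,0], "hand": [0,0,0,0,0]}}

```text
time: 37.12
tool_pos: [0.6359, 0.0107, 0.1169]
tool_rot: [0.695, 0.719, 0.004, 0.005]
contact_force: [6.8, -1.6, 5.9]
grip_width: 0.0087
finger_force: 24.7
```

{"op": "drive_tool", "data": {"delta_pos": [[0,-0.02,0.002],[0,-0.039,0.007],[0,-0.057,0.015],[0,-0.075,0.026],[0,-0.09,0.039]], "yaw": [0,0,0,0,0], "hand": [0,0,0,0,0]}}

```text
time: 37.75
tool_pos: [0.6063, 0.0097, 0.1053]
tool_rot: [0.695, 0.719, 0.002, 0.003]
contact_force: [1.5, -2.0, 7.5]
grip_width: 0.0089
finger_force: 27.2
```

```bash
python3 -c "
from h import *
ux()"
```

```text
t 37.75 p [0.6063 0.0097 0.1053] psi 92.0 w 8.9 ff 27.2 F [ 1.5 -2.   7.5] q6 -0.13
unit x,y mm [62.3 -1.1] under z 11.5
```

{"op": "drive_tool", "data": {"delta_pos": [[0,-0.012,0.013],[0,-0.018,0.025],[0,-0.022,0.035],[0,-0.023,0.038],[0,-0.023,0.038]], "yaw": [0,0,0,0,0], "hand": [0,0,0,0,0]}}

```text
time: 38.38
tool_pos: [0.6054, 0.0097, 0.101]
tool_rot: [0.695, 0.719, 0.008, 0.009]
contact_force: [0.5, -0.1, 36.6]
grip_width: 0.0087
finger_force: 31.6
```

```bash
python3 -c "
from h import *
ux()"
```

```text
t 38.375 p [0.6054 0.0097 0.101 ] psi 92.0 w 8.7 ff 31.6 F [ 0.5 -0.1 36.6] q6 -0.13
unit x,y mm [61.4 -1.1] under z 7.2
```

{"op": "drive_tool", "data": {"delta_pos": [[0,0,-0.02],[0,0,-0.02],[0,0,-0.02],[0,0,-0.15],[0,0,-0.3]], "yaw": [0,0,0,0,0], "hand": [0,34,34,34,34]}}

```text
time: 39.0
tool_pos: [0.5953, 0.0104, 0.1801]
tool_rot: [0.695, 0.719, -0.001, -0.002]
contact_force: [1.1, 0.0, 0.2]
grip_width: 0.034
finger_force: 0.0
```

{"op": "drive_tool", "data": {"delta_pos": [[-0.1,-0.2,-0.1],[-0.2,-0.4,-0.1],[-0.4,-0.6,-0.1],[-0.6,-0.7,-0.1],[-0.8,-0.8,-0.1]], "yaw": [0,0,0,0,0], "hand": [34,34,34,34,34]}}

```text
time: 39.62
tool_pos: [0.3833, -0.1994, 0.2105]
tool_rot: [0.694, 0.72, 0.0, -0.001]
contact_force: [1.7, -0.1, 0.1]
grip_width: 0.0341
finger_force: 0.0
```

Run:
```python
from h import *
ux()
a=r.get_image("top");b=r.get_image("scene")
cv2.imwrite("pics/top9.png",a);cv2.imwrite("pics/scene9.png",b)
A=cv2.resize(a[150:240,195:345],None,fx=4,fy=3.3,interpolation=cv2.INTER_CUBIC)
B=cv2.resize(b[190:290,205:355],None,fx=4,fy=3,interpolation=cv2.INTER_CUBIC)
cv2.imwrite("pics/v9.png",np.vstack([A,B])[:600])
```

```text
t 39.625 p [ 0.3833 -0.1994  0.2105] psi 92.0 w 34.1 ff 0.0 F [ 1.7 -0.1  0.1] q6 -0.68
unit x,y mm [-167.6 -202.5] under z 116.7
```

View pics/v9.png

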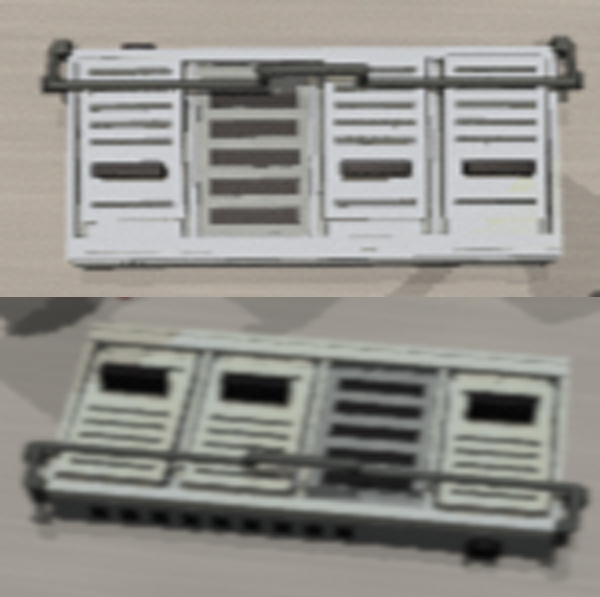

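Run:
```python
from h import *
for n in("top","scene"):
  for f in(0,9):
    im=cv2.imread(f"pics/{n}{f}.png",0).astype(np.float32)
    for nm,z,y in(("arm+",.0645,.169),("bar",.0865,.0),("wire",.0645,.041),):
        g=rot_ortho(n,im,z,UC,UT,.13,.21);i=int((.21-y)*2000);w=6 if nm=="arm+" else 20
        q=cv2.GaussianBlur(g[:,i-w:i+w].mean(1)[None],(0,0),1.5)[0]
        ks=[int(k) for k in find_peaks(-q,prominence=12)[0]]
        print(n,f,nm,[(130-k/2,int(q[k])) for k in ks if 20<130-k/2<110])
```

```text
top 0 arm+ [(81.0, 58), (59.5, 63)]
top 0 bar [(69.5, 107), (52.5, 61)]
top 0 wire [(73.5, 97), (47.0, 21), (23.5, 68)]
top 9 arm+ [(80.5, 58), (62.0, 64), (53.5, 47)]
top 9 bar [(60.0, 60)]
top 9 wire [(73.0, 92), (49.0, 39), (23.0, 70)]
scene 0 arm+ [(89.5, 63), (57.0, 55)]
scene 0 bar [(73.5, 79), (54.5, 63), (22.0, 121)]
scene 0 wire [(107.5, 33), (59.0, 20), (32.5, 30)]
scene 9 arm+ [(89.5, 64), (58.5, 56)]
scene 9 bar [(84.0, 99), (57.0, 66)]
scene 9 wire [(107.5, 34), (59.0, 25), (32.5, 30)]
```

Triangulating the filter slots between the two cameras shows a slope of about 0.095 rad. All three filters still rest with their far end on top of the far wall: pivoting in the grip shifted the underside about 4 mm toward +x. The bail was stopped by them at about 0.23 rad. Fix: regrip each filter and pull it about 5 mm further toward the lip. The bail can stay where it is.

Run:
```python
from h import *
plan([(*U(-.0188,-.12),.19,1.95)])
```

```text
[0.2923, 0.4982, 0.0665] yaw 1.493
```

{"op": "drive_tool", "data": {"delta_pos": [[0.08,0.12,0],[0.16,0.25,0],[0.25,0.38,0],[0.292,0.498,0],[0.292,0.498,0]], "yaw": [0.17,0.34,0.51,0.68,0.85], "hand": [62,62,62,62,62], "grip_force": 20}}

```text
time: 40.35
tool_pos: [0.5337, -0.1039, 0.2098]
tool_rot: [0.937, 0.349, 0.0, -0.001]
contact_force: [-1.1, 0.2, -0.4]
grip_width: 0.0622
finger_force: 0.0
```

{"op": "drive_tool", "data": {"delta_pos": [[0,0,0],[0,0,0],[0,0,0],[0,0,0.05],[0,0,0.05]], "yaw": [0.17,0.34,0.51,0.643,0.643], "hand": [62,62,62,62,62]}}

```text
time: 40.98
tool_pos: [0.5305, -0.105, 0.1942]
tool_rot: [1.0, 0.022, -0.002, -0.001]
contact_force: [-0.0, 0.2, 0.5]
grip_width: 0.0619
finger_force: 0.0
```

{"op": "drive_tool", "data": {"delta_pos": [[0,0,0]], "yaw": [0], "hand": [62]}}

```text
time: 41.1
tool_pos: [0.5317, -0.1059, 0.1957]
tool_rot: [1.0, 0.022, -0.0, -0.0]
contact_force: [0.4, -0.7, -0.1]
grip_width: 0.0622
finger_force: 0.0
```

Run:
```python
from h import *
ux()
plan([(*U(-.0185,-.12),.1045,1.95)])
```

```text
t 41.1 p [ 0.5317 -0.1059  0.1957] psi 2.5 w 62.2 ff 0.0 F [ 0.4 -0.7 -0.1] q6 1.2
unit x,y mm [ -16.2 -114.1] under z 101.9
[-0.0079, 0.0198, 0.304] yaw 0.0098
```

{"op": "drive_tool", "data": {"delta_pos": [[-0.008,0.02,0.0],[-0.008,0.02,0.1],[-0.008,0.02,0.22],[-0.008,0.02,0.304],[-0.008,0.02,0.304]], "yaw": [0.009,0.009,0.009,0.009,0.009], "hand": [62,62,62,62,62]}}

```text
time: 41.72
tool_pos: [0.5282, -0.1126, 0.1031]
tool_rot: [1.0, 0.016, -0.002, -0.001]
contact_force: [-0.2, 0.5, 0.6]
grip_width: 0.0623
finger_force: 0.0
```

{"op": "drive_tool", "data": {"delta_pos": [[0,0,0],[0,0,0],[0,0,0],[0,0,0]], "yaw": [0,0,0,0], "hand": [30,30,30,30]}}

```text
time: 42.22
tool_pos: [0.5304, -0.113, 0.1056]
tool_rot: [1.0, 0.016, 0.001, 0.0]
contact_force: [-1.1, -0.7, 6.0]
grip_width: 0.0452
finger_force: 22.2
```

```bash
python3 -c "
from h import *
ux()"
```

```text
t 42.225 p [ 0.5304 -0.113   0.1056] psi 1.9 w 45.2 ff 22.2 F [-1.1 -0.7  6. ] q6 1.2
unit x,y mm [ -17.8 -121.2] under z 11.8
```

{"op": "drive_tool", "data": {"delta_pos": [[-0.006,0,0],[-0.012,0,0],[-0.017,0,0],[-0.017,0,0],[-0.017,0,0]], "yaw": [0,0,0,0,0], "hand": [30,30,30,30,30]}}

```text
time: 42.85
tool_pos: [0.525, -0.1128, 0.1045]
tool_rot: [1.0, 0.016, 0.0, -0.0]
contact_force: [3.2, 0.6, 0.4]
grip_width: 0.0455
finger_force: 21.8
```

```bash
python3 -c "
from h import *
ux()"
```

```text
t 42.85 p [ 0.525  -0.1128  0.1045] psi 1.8 w 45.5 ff 21.8 F [3.2 0.6 0.4] q6 1.2
unit x,y mm [ -23.1 -120.7] under z 10.7
```

{"op": "drive_tool", "data": {"delta_pos": [[0,0,0.005],[0,0,0.01],[0,0,0.014],[0,0,0.014]], "yaw": [0,0,0,0], "hand": [30,30,30,30]}}

```text
time: 43.35
tool_pos: [0.5267, -0.1128, 0.101]
tool_rot: [1.0, 0.016, 0.002, 0.0]
contact_force: [6.5, 2.6, 2.9]
grip_width: 0.0451
finger_force: 22.1
```

```bash
python3 -c "
from h import *
ux()"
```

```text
t 43.35 p [ 0.5267 -0.1128  0.101 ] psi 1.8 w 45.1 ff 22.1 F [6.5 2.6 2.9] q6 1.2
unit x,y mm [ -21.5 -120.9] under z 7.2
```

{"op": "drive_tool", "data": {"delta_pos": [[0,0,0],[0,0,0],[0,0,0],[0,0,-0.15],[0,0,-0.28]], "yaw": [0,0,0,0,0], "hand": [58,58,58,58,58]}}

```text
time: 43.98
tool_pos: [0.5239, -0.1128, 0.1848]
tool_rot: [1.0, 0.016, -0.001, -0.0]
contact_force: [0.2, 0.0, 0.3]
grip_width: 0.0582
finger_force: 0.0
```

{"op": "drive_tool", "data": {"delta_pos": [[0.018,-0.13,0],[0.018,-0.265,0],[0.018,-0.265,0],[0.018,-0.265,0],[0.018,-0.265,0]], "yaw": [0,0,0,0,0], "hand": [62,62,62,62,62]}}

```text
time: 44.6
tool_pos: [0.5273, -0.0341, 0.1841]
tool_rot: [1.0, 0.016, -0.0, 0.0]
contact_force: [0.7, -0.4, 0.4]
grip_width: 0.0619
finger_force: 0.0
```

```bash
cat >> h.py <<'E'
def slots(y,ims=None):
    """slot x in both views -> (unit x, height over .059) mm"""
    out={}
    for n in("top","scene"):
        im=r.get_image(n) if ims is None else ims[n]
        g=rot_ortho(n,cv2.cvtColor(im,cv2.COLOR_BGR2GRAY).astype(np.float32),.059,UC,UT,.1,.19)
        i=int((.19-y)*2000);q=cv2.GaussianBlur(g[:,i-30:i+30].mean(1)[None],(0,0),1.5)[0]
        out[n]=[100-float(k)/2 for k in find_peaks(-q,prominence=10)[0] if k<215]
    print(y,out)
E
python3 - <<'E'
from h import *
ux();slots(-.12)
plan([(*U(-.0165,-.04),.1020,1.95)])
E
```

```text
t 44.6 p [ 0.5273 -0.0341  0.1841] psi 1.8 w 61.9 ff 0.0 F [ 0.7 -0.4  0.4] q6 1.34
unit x,y mm [-18.1 -42.2] under z 90.3
-0.12 {'top': [], 'scene': [73.5, 57.0, 46.5, 32.0, 17.5, 3.5]}
[0.0052, -0.0073, 0.2739] yaw -0.0028
```

Bay 0's slot spacing in the scene view went from 13.2 to 14.3 mm, so it is flat now. Repeating for bay 1.

{"op": "drive_tool", "data": {"delta_pos": [[0.005,-0.007,0.1],[0.005,-0.007,0.2],[0.005,-0.007,0.272],[0.005,-0.007,0.272],[0.005,-0.007,0.272]], "yaw": [0,0,0,0,0], "hand": [60,60,60,60,30]}}

```text
time: 45.32
tool_pos: [0.5294, -0.0316, 0.1035]
tool_rot: [1.0, 0.016, 0.001, 0.0]
contact_force: [0.1, -1.5, -2.5]
grip_width: 0.0456
finger_force: 21.5
```

{"op": "drive_tool", "data": {"delta_pos": [[0,0,0],[0,0,0],[0,0,0]], "yaw": [0,0,0], "hand": [30,30,30]}}

```text
time: 45.7
tool_pos: [0.5294, -0.0315, 0.1034]
tool_rot: [1.0, 0.016, 0.001, 0.0]
contact_force: [0.5, -2.9, 0.4]
grip_width: 0.0452
finger_force: 21.7
```

{"op": "drive_tool", "data": {"delta_pos": [[-0.006,0,0],[-0.012,0,0],[-0.017,0,0],[-0.017,0,0],[-0.017,0,0]], "yaw": [0,0,0,0,0], "hand": [30,30,30,30,30]}}

```text
time: 46.32
tool_pos: [0.5239, -0.0309, 0.1028]
tool_rot: [1.0, 0.016, 0.0, -0.0]
contact_force: [1.8, 0.8, -0.2]
grip_width: 0.0455
finger_force: 21.6
```

{"op": "drive_tool", "data": {"delta_pos": [[0,0,0.005],[0,0,0.01],[0,0,0.014],[0,0,0.014]], "yaw": [0,0,0,0], "hand": [30,30,30,30]}}

```text
time: 46.82
tool_pos: [0.5258, -0.0312, 0.0992]
tool_rot: [1.0, 0.016, 0.002, 0.0]
contact_force: [4.8, 3.2, 2.8]
grip_width: 0.0454
finger_force: 21.9
```

```bash
python3 -c "
from h import *
ux()"
```

```text
t 46.825 p [ 0.5258 -0.0312  0.0992] psi 1.8 w 45.4 ff 21.9 F [4.8 3.2 2.8] q6 1.35
unit x,y mm [-19.5 -39.3] under z 5.4
```

Same response. Release and go to bay 3.

{"op": "drive_tool", "data": {"delta_pos": [[0,0,0],[0,0,0],[0,0,0],[0,0,-0.15],[0,0,-0.28]], "yaw": [0,0,0,0,0], "hand": [58,58,58,58,58]}}

```text
time: 47.45
tool_pos: [0.5232, -0.0313, 0.1831]
tool_rot: [1.0, 0.016, -0.001, -0.0]
contact_force: [0.9, -0.8, -0.5]
grip_width: 0.0582
finger_force: 0.0
```

{"op": "drive_tool", "data": {"delta_pos": [[0.018,-0.15,0],[0.018,-0.3,0],[0.018,-0.45,0],[0.018,-0.53,0],[0.018,-0.53,0]], "yaw": [0,0,0,0,0], "hand": [62,62,62,62,62]}}

```text
time: 48.08
tool_pos: [0.5234, 0.1291, 0.1822]
tool_rot: [1.0, 0.018, -0.0, 0.0]
contact_force: [-0.3, 0.3, 0.1]
grip_width: 0.0618
finger_force: 0.0
```

Run:
```python
from h import *
ux();slots(-.12);slots(-.04)
plan([(*U(-.0148,.12),.0995,1.95)])
```

```text
t 48.075 p [0.5234 0.1291 0.1822] psi 2.0 w 61.8 ff 0.0 F [-0.3  0.3  0.1] q6 1.65
unit x,y mm [-16.5 121. ] under z 88.4
-0.12 {'top': [74.5, 56.0, 47.0, 33.0, 19.5, 5.5], 'scene': [73.5, 57.0, 46.5, 32.0, 17.5, 4.0]}
-0.04 {'top': [74.5, 60.0, 47.5, 33.5, 20.0, 5.5], 'scene': [73.5, 58.0, 45.0, 33.0, 18.0, 4.0]}
[0.0044, -0.0043, 0.2762] yaw -0.0025
```

Bays 0 and 1 now agree in both views, so both filters are flat and seated.

{"op": "drive_tool", "data": {"delta_pos": [[0.005,-0.003,0.1],[0.005,-0.003,0.2],[0.005,-0.003,0.274],[0.005,-0.003,0.274],[0.005,-0.003,0.274]], "yaw": [0,0,0,0,0], "hand": [60,60,60,60,30]}}

```text
time: 48.9
tool_pos: [0.5261, 0.1283, 0.1011]
tool_rot: [1.0, 0.016, 0.001, -0.0]
contact_force: [0.4, 0.5, -0.9]
grip_width: 0.0455
finger_force: 21.7
```

{"op": "drive_tool", "data": {"delta_pos": [[0,0,0],[0,0,0],[0,0,0]], "yaw": [0,0,0], "hand": [30,30,30]}}

```text
time: 49.28
tool_pos: [0.526, 0.1285, 0.101]
tool_rot: [1.0, 0.016, 0.001, 0.0]
contact_force: [-0.8, -2.6, 1.7]
grip_width: 0.0454
finger_force: 22.1
```

{"op": "drive_tool", "data": {"delta_pos": [[-0.006,0,0],[-0.012,0,0],[-0.017,0,0],[-0.017,0,0],[-0.017,0,0]], "yaw": [0,0,0,0,0], "hand": [30,30,30,30,30]}}

```text
time: 49.9
tool_pos: [0.5205, 0.129, 0.1004]
tool_rot: [1.0, 0.016, 0.0, -0.0]
contact_force: [0.8, 1.6, -1.3]
grip_width: 0.0456
finger_force: 22.0
```

{"op": "drive_tool", "data": {"delta_pos": [[0,0,0.005],[0,0,0.01],[0,0,0.014],[0,0,0.014]], "yaw": [0,0,0,0], "hand": [30,30,30,30]}}

```text
time: 50.4
tool_pos: [0.5222, 0.1286, 0.0967]
tool_rot: [1.0, 0.016, 0.002, -0.0]
contact_force: [5.5, -0.6, 2.2]
grip_width: 0.0456
finger_force: 22.4
```

```bash
python3 -c "
from h import *
ux()"
```

```text
t 50.4 p [0.5222 0.1286 0.0967] psi 1.9 w 45.6 ff 22.4 F [ 5.5 -0.6  2.2] q6 1.65
unit x,y mm [-17.7 120.6] under z 2.9
```

{"op": "drive_tool", "data": {"delta_pos": [[0,0,0],[0,0,0],[0,0,0],[0,0,-0.2],[0,0,-0.4]], "yaw": [0,0,0,0,0], "hand": [58,58,58,58,50]}}

```text
time: 51.02
tool_pos: [0.5193, 0.1285, 0.2165]
tool_rot: [1.0, 0.016, -0.002, 0.0]
contact_force: [0.8, -1.4, 1.1]
grip_width: 0.0501
finger_force: 0.0
```

{"op": "drive_tool", "data": {"delta_pos": [[-0.2,0.1,0],[-0.4,0.2,0],[-0.4,0.3,0],[-0.4,0.38,0],[-0.4,0.38,0]], "yaw": [-0.17,-0.34,-0.51,-0.68,-0.85], "hand": [34,34,34,34,34], "grip_force": 25}}

```text
time: 51.65
tool_pos: [0.4034, 0.0095, 0.2161]
tool_rot: [0.895, 0.447, -0.0, 0.0]
contact_force: [0.7, 0.3, 0.1]
grip_width: 0.0344
finger_force: 0.0
```

Run:
```python
from h import *
ux();ims={n:r.get_image(n) for n in("top","scene")}
for y in(.12,-.04,-.12): slots(y,ims)
b=ims["scene"];cv2.imwrite("pics/s10.png",cv2.resize(b[190:290,205:355],None,fx=4,fy=4,interpolation=cv2.INTER_CUBIC))
plan([(.605,.0105,.18,92)])
```

```text
t 51.65 p [0.4034 0.0095 0.2161] psi 53.0 w 34.4 ff 0.0 F [0.7 0.3 0.1] q6 0.5
unit x,y mm [-140.5    5.6] under z 122.3
0.12 {'top': [89.5, 75.0, 56.0, 47.5, 33.0, 19.0, 5.5], 'scene': [73.5, 57.0, 46.5, 32.0, 17.5, 3.5]}
-0.04 {'top': [74.5, 59.5, 47.5, 33.5, 20.0, 5.5], 'scene': [73.5, 58.0, 45.0, 33.0, 18.0, 4.0]}
-0.12 {'top': [74.5, 56.0, 47.0, 33.0, 19.5, 5.5], 'scene': [73.5, 57.0, 46.5, 32.0, 17.5, 4.0]}
[0.4064, 0.535, 0.1193] yaw -0.6538
```

View pics/s10.png

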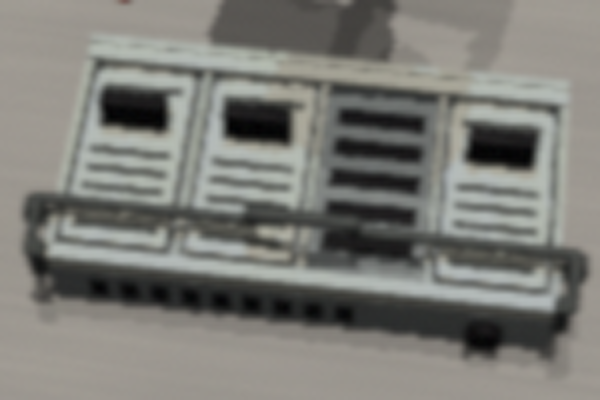

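All three filters are now inside the far wall, with identical slots and a visible gap at the far end. Closing the bail by pinching its bar again.

{"op": "drive_tool", "data": {"delta_pos": [[0.13,0.17,0],[0.26,0.34,0.05],[0.406,0.535,0.1],[0.406,0.535,0.12],[0.406,0.535,0.12]], "yaw": [-0.17,-0.34,-0.51,-0.654,-0.654], "hand": [34,34,34,34,34]}}

```text
time: 52.38
tool_pos: [0.6057, 0.0115, 0.1782]
tool_rot: [0.695, 0.719, -0.001, -0.001]
contact_force: [-0.1, -1.1, 0.2]
grip_width: 0.0343
finger_force: 0.0
```

{"op": "drive_tool", "data": {"delta_pos": [[0,0,0],[0,0,0]], "yaw": [0,0], "hand": [34,34]}}

```text
time: 52.62
tool_pos: [0.6046, 0.0112, 0.181]
tool_rot: [0.695, 0.719, 0.0, 0.0]
contact_force: [0.1, 0.9, 0.0]
grip_width: 0.034
finger_force: 0.0
```

Run:
```python
from h import *
ux()
plan([(.605,.0105,.102,92)])
```

```text
t 52.625 p [0.6046 0.0112 0.181 ] psi 92.0 w 34.0 ff 0.0 F [0.1 0.9 0. ] q6 -0.13
unit x,y mm [60.6  0.4] under z 87.2
[-0.0024, 0.0012, 0.2632] yaw -0.0001
```

{"op": "drive_tool", "data": {"delta_pos": [[0,0,0.1],[0,0,0.2],[0,0,0.263],[0,0,0.263],[0,0,0.263]], "yaw": [0,0,0,0,0], "hand": [34,34,34,34,0]}}

```text
time: 53.25
tool_pos: [0.606, 0.0109, 0.1026]
tool_rot: [0.694, 0.72, 0.001, 0.001]
contact_force: [0.4, 0.4, -0.1]
grip_width: 0.017
finger_force: 0.0
```

{"op": "drive_tool", "data": {"delta_pos": [[0,0,0],[0,0,0],[0,0,0]], "yaw": [0,0,0], "hand": [0,0,0]}}

```text
time: 53.62
tool_pos: [0.6056, 0.0109, 0.1027]
tool_rot: [0.694, 0.72, 0.0, 0.0]
contact_force: [-2.6, -0.4, 6.8]
grip_width: 0.0091
finger_force: 24.8
```

{"op": "drive_tool", "data": {"delta_pos": [[0,-0.007,0.006],[0,-0.013,0.012],[0,-0.019,0.018],[0,-0.023,0.024],[0,-0.023,0.024]], "yaw": [0,0,0,0,0], "hand": [0,0,0,0,0]}}

```text
time: 54.25
tool_pos: [0.5996, 0.0107, 0.0957]
tool_rot: [0.694, 0.72, 0.001, 0.001]
contact_force: [-2.0, -0.2, 7.2]
grip_width: 0.0088
finger_force: 25.2
```

```bash
python3 -c "
from h import *
ux()"
```

```text
t 54.25 p [0.5996 0.0107 0.0957] psi 92.1 w 8.8 ff 25.2 F [-2.  -0.2  7.2] q6 -0.13
unit x,y mm [55.6  0.1] under z 1.9
```

Now moving freely. Press a bit further to the stop.

{"op": "drive_tool", "data": {"delta_pos": [[0,-0.004,0.006],[0,-0.006,0.012],[0,-0.008,0.018],[0,-0.008,0.018]], "yaw": [0,0,0,0], "hand": [0,0,0,0]}}

```text
time: 54.75
tool_pos: [0.5973, 0.0106, 0.0918]
tool_rot: [0.694, 0.72, 0.001, 0.001]
contact_force: [-4.5, 0.1, 14.9]
grip_width: 0.0089
finger_force: 26.2
```

```bash
python3 -c "
from h import *
ux()"
```

```text
t 54.75 p [0.5973 0.0106 0.0918] psi 92.1 w 8.9 ff 26.2 F [-4.5  0.1 14.9] q6 -0.14
unit x,y mm [53.3  0.1] under z -2.0
```

{"op": "drive_tool", "data": {"delta_pos": [[0,0,0.006],[0,0,0.006]], "yaw": [0,0], "hand": [0,0]}}

```text
time: 55.0
tool_pos: [0.5973, 0.0106, 0.0917]
tool_rot: [0.694, 0.72, 0.001, 0.002]
contact_force: [-6.8, -0.4, 23.6]
grip_width: 0.0089
finger_force: 27.0
```

{"op": "drive_tool", "data": {"delta_pos": [[0,0,0],[0,0,0],[0,0,0],[0,0,-0.15],[0,0,-0.3]], "yaw": [0,0,0,0,0], "hand": [34,34,34,34,34]}}

```text
time: 55.62
tool_pos: [0.5959, 0.0107, 0.1766]
tool_rot: [0.694, 0.72, -0.001, -0.001]
contact_force: [1.2, -0.7, -0.5]
grip_width: 0.0336
finger_force: 0.0
```

{"op": "drive_tool", "data": {"delta_pos": [[0,-0.2,-0.1],[0,-0.4,-0.1],[-0.1,-0.6,-0.1],[-0.2,-0.7,-0.1],[-0.3,-0.75,-0.1]], "yaw": [0,0,0,0,0], "hand": [34,34,34,34,34]}}

```text
time: 56.25
tool_pos: [0.3724, -0.0877, 0.2066]
tool_rot: [0.694, 0.72, -0.0, -0.0]
contact_force: [1.3, -1.1, -0.1]
grip_width: 0.0338
finger_force: 0.0
```

Run:
```python
from h import *
ux();ims={n:r.get_image(n) for n in("top","scene")}
for n in ims: cv2.imwrite(f"pics/{n}11.png",ims[n])
for y in(.12,-.04,-.12): slots(y,ims)
for n in("top","scene"):
  for f in(0,9,11):
    im=cv2.imread(f"pics/{n}{f}.png",0).astype(np.float32)
    for nm,z,y in(("arm+",.0645,.169),("bar",.0865,.0),("wire",.0645,.041)):
        g=rot_ortho(n,im,z,UC,UT,.13,.21);i=int((.21-y)*2000);w=6 if nm=="arm+" else 20
        q=cv2.GaussianBlur(g[:,i-w:i+w].mean(1)[None],(0,0),1.5)[0]
        print(n,f,nm,[(130-int(k)/2,int(q[k])) for k in find_peaks(-q,prominence=12)[0] if 20<130-k/2<110])
b=ims["scene"];cv2.imwrite("pics/s11.png",cv2.resize(b[190:350,170:400],None,fx=3,fy=3,interpolation=cv2.INTER_CUBIC))
```

```text
t 56.25 p [ 0.3724 -0.0877  0.2066] psi 92.1 w 33.8 ff 0.0 F [ 1.3 -1.1 -0.1] q6 -0.45
unit x,y mm [-174.8  -90.5] under z 112.8
0.12 {'top': [89.5, 75.0, 50.5, 33.0, 19.0, 5.5], 'scene': [73.5, 51.0, 32.0, 17.5, 3.5]}
-0.04 {'top': [75.0, 50.5, 33.5, 20.0, 5.5], 'scene': [73.5, 49.0, 32.5, 18.0, 4.0]}
-0.12 {'top': [74.5, 51.0, 33.0, 19.5, 5.5], 'scene': [73.5, 50.5, 31.5, 17.5, 4.0]}
top 0 arm+ [(81.0, 58), (59.5, 63)]
top 0 bar [(69.5, 107), (52.5, 61)]
top 0 wire [(73.5, 97), (47.0, 21), (23.5, 68)]
top 9 arm+ [(80.5, 58), (62.0, 64), (53.5, 47)]
top 9 bar [(60.0, 60)]
top 9 wire [(73.0, 92), (49.0, 39), (23.0, 70)]
top 11 arm+ [(81.5, 61)]
top 11 bar [(69.5, 106), (50.0, 58)]
top 11 wire [(73.5, 96), (47.0, 19), (23.0, 66)]
scene 0 arm+ [(89.5, 63), (57.0, 55)]
scene 0 bar [(73.5, 79), (54.5, 63), (22.0, 121)]
scene 0 wire [(107.5, 33), (59.0, 20), (32.5, 30)]
scene 9 arm+ [(89.5, 64), (58.5, 56)]
scene 9 bar [(84.0, 99), (57.0, 66)]
scene 9 wire [(107.5, 34), (59.0, 25), (32.5, 30)]
scene 11 arm+ [(89.5, 64), (57.0, 57)]
scene 11 bar [(69.5, 93), (53.5, 65)]
scene 11 wire [(107.0, 34), (59.0, 20), (32.5, 31)]
```

View pics/s11.png

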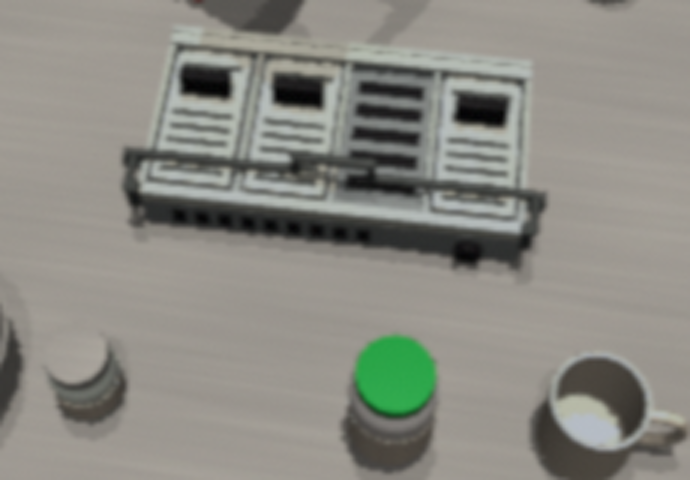

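The bail sits at its stop, with its bar slightly lower than at the start. All three filters lie flat, the jars are standing and the arm is clear.

```bash
python3 -c "
from cell import r
print(r.sign_off())"
```

```text
the job is handed in; nothing more can be done
None
```

The three filters present are seated flat in bays 0, 1 and 3, the bail is down in its catch, both jars are standing, and the job is handed in; no verdict came back, so this rests on my camera and force readings.

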